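# Grease the pipe-turner's bearing with the push gun from its latched case

### The arm

A 6-joint arm with a two-finger parallel gripper is mounted at the origin on the work surface. World frame = base frame: x ahead of the robot, y to its left, z up, the work surface at z = 0. Lengths are in m, angles in rad, forces in N, time in s.
With the tool pointing down it reaches from about 0.3 to 0.875 m from the base axis. Payload 6.4 kg.
Tool frame: the origin (TCP) lies midway between the tips of the shut fingers; the grasp point (between the pads) lies 19 mm behind it (bot.hold_point_z is the distance from the TCP to the grasp point, in m); y points along the fingers, z is the direction in which the jaws open and shut, and the axes are right-handed (so a half turn about y gives the same grasp; the last joint's range is limited). The gripper opens to 88 mm and grips with 3 to 60 N. Pads are 18 mm wide; open, the fingers measure 123 mm over their backs; the gripper's body (75 mm by 187 mm) begins 45 mm behind the grasp point.
Start: joints at [1.05, 0.181, 1.607, -0, 1.354, -0.206], TCP at [0.178, 0.547, 0.202] pointing down, gripper open.
Joint ranges: [-2.99, 2.99], [-0.89, 2.07], [0.3, 2.58], [-1.14, 4.28], [0, 2.63], [-3.12, 3.12]. Speed limits (rad/s): [2.57, 2.57, 3.01, 3.14, 3.14, 3.14].

### API

Orientations are given as a unit quaternion [x, y, z, w].
In Python, from workcell import bot gives the robot as it stands.
- The arm moves only by the tool step_arm, never from a script. Its argument "series" is a list of rows, each an object with "gripper": the opening, from 0 (shut) to 1 (fully open); "slide": the shift along the tool's x, y, z scaled (see below), a list of three; "turn": the turn, a rotation vector about the tool's x, y, z scaled (see below), a list of three. A call has 1 to 8 rows; each row shifts and turns the commanded pose from where the row before left it, along the tool's axes as they then stand; what a row does not reach is not made up. The controller multiplies each number of a shift by 5 cm and each number of a turn by 90 degrees. A row lasts 1/8 s, in which the tool goes at most 62.5 mm and 10.7 degrees, less where a joint would pass 70% of its speed; a pose out of reach is approached as far as the arm can. A call with a number of a shift or a turn outside -1 to 1 is refused whole. A call with a gripper value outside its range is refused whole. The fingers move at their own pace and stop on an object; the grip force is fixed at half the most. Time passes only in rows, so rows that do not move let the fingers close. It gives the time, the measured TCP pose, the force and the opening at its end, in the units of the state.
- bot.read_state(): the state, without advancing time (a new reading comes with each control period).
- bot.camera(name): name is "scene" or "top"; returns a dict with "image" (384x512x3 uint8, blue, green, red), "vertical_fov" (degrees; the focal length in pixels is half the picture's height over the tangent of half this angle, whatever the lens; pixels are square), "cx", "cy" (the principal point, pixels), "eye" and "attitude" of the camera in the world. Camera axes: x right, y down, z forward; pixel columns grow to the right and rows downward; lengths in m; the calibration is good to about 2 mm. A picture is of the moment at which its call begins. There is no depth.
- bot.close_job(): hands the job in, once; it reports no verdict.
The state is a dict: "time_s": time; "qpos": joint angles; "dq": joint speeds; "joint_efforts": joint torques, N m; "position": TCP position; "tcp_rot": TCP orientation; "contact_force": force on the tool from outside, world axes, zero at the start; "moment": the same for the moment, N m; "grip_width": finger opening in m.
Only numpy, scipy, OpenCV 4.12 (cv2) and the standard library are available. Lean on these libraries where they do the work, as an engineer would, in place of code of your own. Each camera call takes 0.05 s, during which the arm holds its last target.

### The job

The bearing of the pipe-turning stand needs grease: swing the orange latch of the blue tool case down clear of the lid, open the lid upright and leave it open, and lift out the red push-type grease gun. Press its coupler squarely onto the tilted brass nipple of the green bearing block until it snaps over the nipple's ball, then keep pushing so that the nozzle is driven more than half-way into the gun against its spring, and finish holding it there, gun in the gripper and still pushing. Do not knock the glass lizard or the other things on the table about.

Things in the scene. Friction and masses are not known exactly. Their poses are not given: they have to be found in the camera images.
- case: blue steel tool case fixed on the table, 240 (its x) x 160 (y) mm, walls 4 mm thick, 62 mm high; origin: centre of its underside. Latch on its front (-y), hinge along its +y top edge; shut lid's face 70.5 mm up. Inside the gun lies in saddles along x, nose to -x, axis 36 mm above the table, 18 mm to the -y side of the middle; a 26 mm thick grey cartridge lies 52 mm to the +y side
- latch (a joint): latch lever, rad: 0 shut (upright, its hook over the steel keeper of the lid, which it locks); grows as its tip swings out (to the case's -y) and down about an axis along the case's x; free from 0.3, well clear above 0.8, stop at 1.9. Stays where it is left (1 N at the tip moves it)
- latch_tip (a point): point in the orange latch lever (22 mm wide along the case's x, 4 mm thick), when shut 60 mm above and 12 mm in front of its pivot, just below its upper end, which stands 25 mm above the lid: shut fingers set down over the lid behind it can push it out and down. It lies 95 mm along the case's +x from the middle of the lid's handle
- latch_pivot (a point): the latch's hinge axis, 30 mm above the table, 4 mm in front of the case's front face
- lid (a joint): the case's lid, rad: 0 shut, grows as its front edge swings up and over, stop at 1.9; upright is about 1.57. Stiff hinge: it stays at any angle where it is left; lifting takes 4 to 7 N at the handle
- lid_handle (a point): middle of the lid's black bail handle: a round bar 9 mm thick, 80 mm long along the case's x, its centre 38 mm clear of the lid's outer face, 28 mm from the lid's front edge, 142 mm from the hinge axis
- lid_hinge (a point): point on the lid's hinge axis, which runs along the case's x (62 mm above the table)
- grease_gun: loose push-type grease gun, 0.4 kg, 184 mm long: red barrel 32 mm thick, 110 mm long; origin on its axis at mid-barrel (the place to grip); x axis along the gun to the nose, z up as it lies. Black cap behind, 10 mm steel nozzle tube and dark coupler (26 mm thick, 22 mm long) in front. In the case over 33 mm is free beside the barrel; saddles lie 40 mm before and behind mid-barrel
- nozzle (a joint): how far the nozzle with its coupler is pushed into the gun, m: 0 out, 0.014 fully in. Spring: starts to move at 8 N, 15 N at the stop.
- coupler_seat (a point): point on the gun's axis in the coupler where the centre of the nipple's ball sits when snapped on; 105 mm ahead of the gun's origin with the nozzle out; moves with the nozzle, has the gun's axes. The mouth (21 mm wide inside) is 8 mm ahead of it. Four sprung jaws in the mouth snap over the ball at about 5 N, this point then 5 mm or less from the ball's centre; they centre a ball 3 mm off
- nipple: brass grease nipple in the front of the green bearing block, its head a ball 12 mm thick; origin: the ball's centre, 92 mm above the table. Its x axis points outwards along the nipple, tilted 40 degrees above the level; the gun comes from there, its x pointing against the nipple's x. Behind the ball a 7 mm neck, then a 16 mm hexagon 12 mm behind the ball's centre
- stand: pipe-turning stand fixed on the table: grey base plate 240 x 340 x 10 mm, green pillow block (housing 80 mm across, 93 mm high), black drive roller 80 mm across and steel idler on its +y side, blue gearmotor up to 113 mm high on its -y side; origin on the table below the bearing's middle; y along the shaft, x to the side the nipple leans to
- glass_lizard: clear glass lizard figure, about 215 x 90 x 46 mm, fragile; leave it alone
- jacks: steel glassmaker's jacks (spring tongs), 270 x 55 mm, lying flat; leave alone
- paddle: wooden paddle with a round handle, 280 x 55 mm, lying flat; leave alone
- wrench: steel wrench, 190 mm, lying flat between the case and the stand, towards the robot; leave alone
- brush: hand brush, 200 mm, lying flat; leave alone
- water: blue water bottle, 64 mm thick, 200 mm tall, upright; leave alone
- mug: white mug, 80 mm wide, 90 mm high, upright; leave alone

How it is judged:
By the outcome, as a careful person would: the job done as asked, in the order asked, and still so for the second after the job is handed in, while the arm keeps its last pose, push and grip.
It also fails if it takes over 61 s, if anything falls off the work surface, if the arm or the gripper's body presses on something with over 40 N, if the wrist force passes 120 N, or if a joint passes its speed limit or range.

## Working session

There is one attempt and no reset: what is moved stays moved. The work goes in short steps, Python scripts to look and compute and a tool call to move; the robot and the scene stay as the last step left them, time stands still between calls to the robot, and variables do not carry over. Pictures are saved under pics/ and viewed, and the job is handed in when it is done.

Besides the shell and the picture viewer there is one more tool, called after "Request:" as a command line: name --argument value ..., lists and objects as JSON in quotes. step_arm: Moves the arm, as the interface text tells. Its arguments: {"type":"object","properties":{"series":{"type":"array","items":{"type":"object","properties":{"gripper":{"type":"number"},"slide":{"type":"array","items":{"type":"number"}},"turn":{"type":"array","items":{"type":"number"}}}}}},"required":["series"]}

```bash
ls; mkdir -p pics
python3 - <<'E'
from workcell import bot
import cv2,json
s=bot.read_state();print(s)
print(bot.hold_point_z)
for n in("scene","top"):
    c=bot.camera(n);cv2.imwrite(f"pics/{n}0.png",c["image"])
    print(n,{k:v for k,v in c.items() if k!="image"})
    import pickle;pickle.dump(c,open(f"{n}0.pkl","wb"))
E
```

```text
pics
{'time_s': 0.0, 'qpos': array([ 1.04973663e+00,  1.81534951e-01,  1.60799554e+00, -1.69362271e-05,
        1.35383221e+00, -2.06295077e-01]), 'dq': array([ 0.00107104,  0.00034224,  0.00023282,  0.00104612,  0.00016627,
       -0.00040069]), 'joint_efforts': array([ 1.24150087e-03, -4.33873022e+01, -3.41848648e+01,  7.03139277e-02,
        3.87351459e-02, -1.55598259e-04]), 'position': array([0.17769311, 0.54621608, 0.20131967]), 'tcp_rot': array([ 0.69895449, -0.11104308,  0.11060879, -0.69778059]), 'contact_force': array([-0.46233912, -1.23074314, -0.31626612]), 'moment': array([0.02189195, 0.027226  , 0.0239344 ]), 'grip_width': 0.08800108679064013}
0.0187
scene {'vertical_fov': 50.61714247201809, 'cx': 258.5644628142026, 'cy': 195.37853382586957, 'eye': array([ 1.24432348, -0.33814805,  1.06840965]), 'attitude': array([ 0.79965513,  0.50553003, -0.17291794, -0.27402637])}
top {'vertical_fov': 57.94990749108715, 'cx': 263.05169472740874, 'cy': 193.6197712326918, 'eye': array([0.33839488, 0.00151712, 1.37441396]), 'attitude': array([-0.69747378,  0.71082142, -0.06037626,  0.06795538])}
```

Run:
```python
import cv2
for n in("scene","top"):
    i=cv2.imread(f"pics/{n}0.png");cv2.imwrite(f"pics/{n}0b.png",cv2.resize(i,(800,600),interpolation=cv2.INTER_CUBIC))
```

```text
(no output)
```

View pics/scene0b.png

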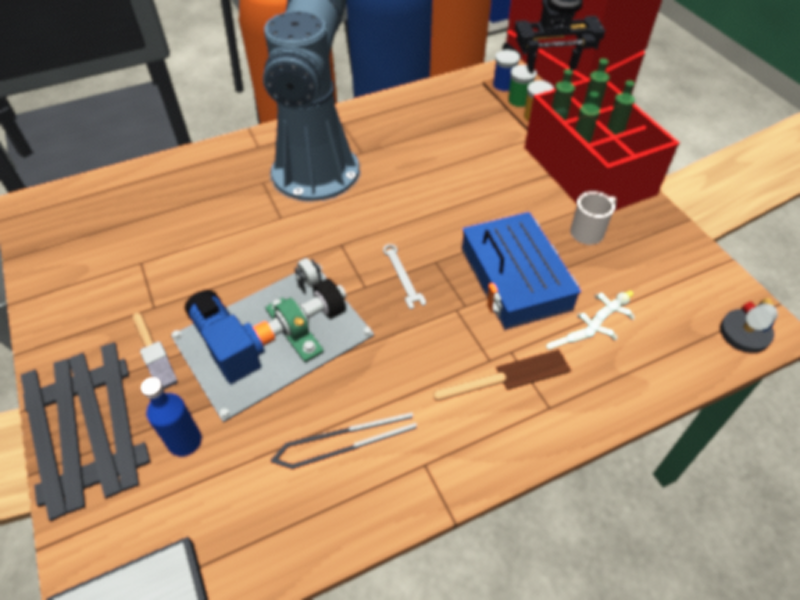

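View pics/top0b.png

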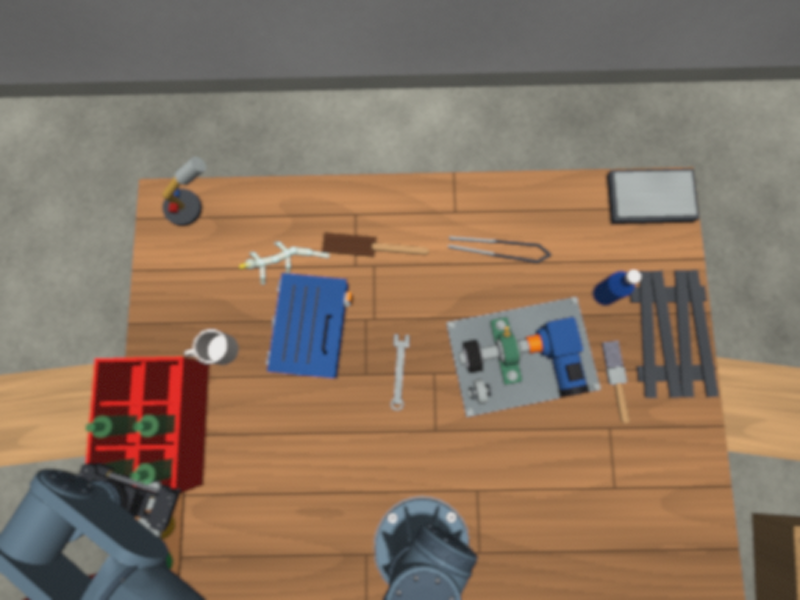

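The top view shows the case at about (308,325) of the enlarged picture with its latch at (348,298). The stand is near (523,357). I'll crop closer.

```bash
cat > h.py <<'E'
import numpy as np,cv2,pickle
from scipy.spatial.transform import Rotation as R
from scipy.optimize import least_squares
def K(c):
    f=192/np.tan(np.radians(c["vertical_fov"])/2);return f
def proj(c,P):
    P=np.atleast_2d(P);q=R.from_quat(c["attitude"]).inv().apply(P-c["eye"])
    return q[:,:2]/q[:,2:]*K(c)+[c["cx"],c["cy"]]
def ray(c,u,v):
    d=R.from_quat(c["attitude"]).apply([(u-c["cx"])/K(c),(v-c["cy"])/K(c),1.]);return c["eye"],d
def onz(c,u,v,z):
    e,d=ray(c,u,v);return e+d*(z-e[2])/d[2]
def tri(c1,p1,c2,p2):
    r=least_squares(lambda X:np.r_[proj(c1,X)[0]-p1,proj(c2,X)[0]-p2],[.5,0,.1]);return r.x,r.fun
def load(n):return pickle.load(open(n+".pkl","rb"))
def crop(c,u0,v0,u1,v1,name,s=None):
    i=c["image"][v0:v1,u0:u1];s=s or min(800/(u1-u0),600/(v1-v0))
    i=cv2.resize(i,None,fx=s,fy=s,interpolation=cv2.INTER_CUBIC)
    for u in range(-(-u0//10)*10,u1,10):
        x=int((u+.5-u0)*s);cv2.line(i,(x,0),(x,6),(255,255,255),1);cv2.putText(i,str(u),(x-10,16),0,.35,(255,255,255),1)
    for v in range(-(-v0//10)*10,v1,10):
        y=int((v+.5-v0)*s);cv2.line(i,(0,y),(6,y),(255,255,255),1);cv2.putText(i,str(v),(8,y+4),0,.35,(255,255,255),1)
    cv2.imwrite("pics/"+name,i)
E
python3 - <<'E'
from h import *
t=load("top0");s=load("scene0")
print(proj(t,[[0,0,0],[.178,.546,.2]]),proj(s,[[0,0,0],[.178,.546,.2]]))
crop(t,165,165,235,250,"c1.png");crop(t,280,185,390,270,"c2.png")
crop(s,285,130,385,215,"c3.png");crop(s,100,155,245,275,"c4.png")
E
```

```text
[[269.65400919 349.72188096]
 [101.48607251 310.32041789]] [[201.23703806 108.3623823 ]
 [350.20352415  53.30608629]]
```

View pics/c1.png

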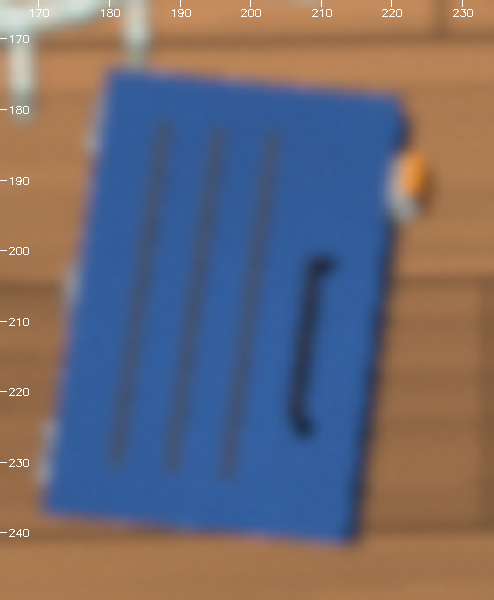

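View pics/c2.png

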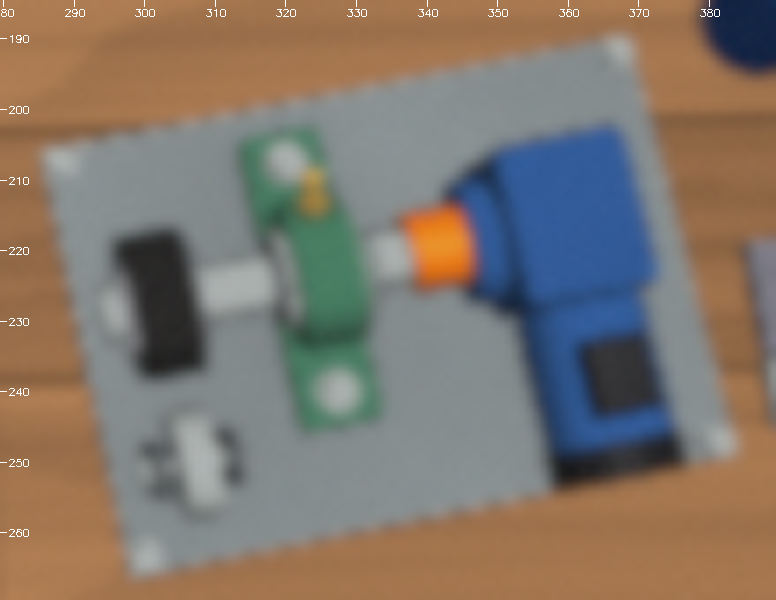

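View pics/c3.png

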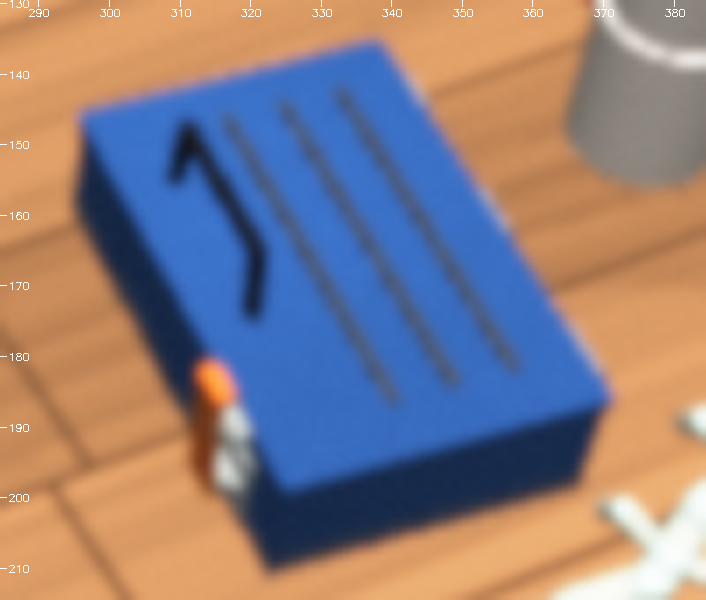

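View pics/c4.png

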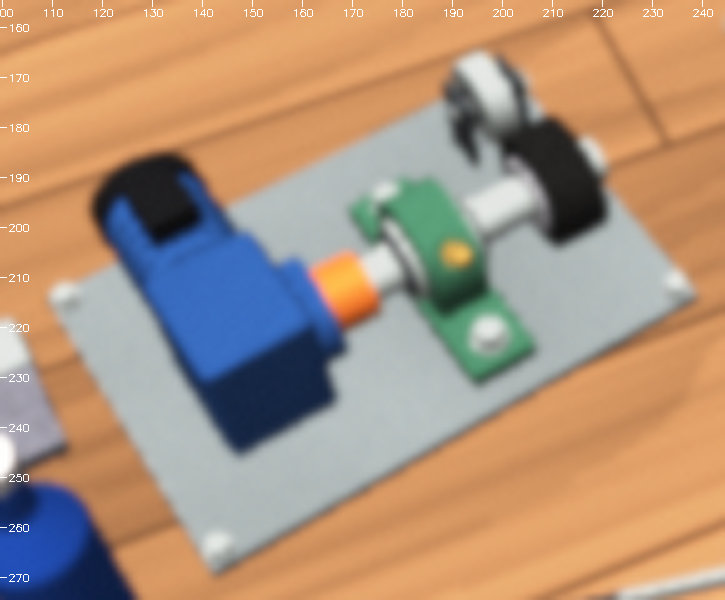

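Run:
```python
from h import *
t=load("top0");s=load("scene0")
# case: fit x,y,yaw ; lid corners local
L=np.array([[-.12,-.08],[-.12,.08],[.12,.08],[.12,-.08]])
obt={1:(170.5,237.2),2:(179.5,174.3),3:(221.5,178)}
obs={0:(296,145.5),1:(338,135),2:(370.5,186),3:(325,199)}
obb={2:(366.5,198),3:(322.5,210)}
def W(p,l,z):
    c,sn=np.cos(p[2]),np.sin(p[2]);return np.array([p[0]+c*l[0]-sn*l[1],p[1]+sn*l[0]+c*l[1],z])
def f(p):
    r=[]
    for i,o in obt.items(): r+=list(proj(t,W(p,L[i],.0705))[0]-o)
    for i,o in obs.items(): r+=list(proj(s,W(p,L[i],.0705))[0]-o)
    for i,o in obb.items(): r+=list(proj(s,W(p,L[i],.0))[0]-o)
    return np.array(r)
q=least_squares(f,[.5,.2,-.05]);print("case",q.x,np.degrees(q.x[2]));print(q.fun.reshape(-1,2).round(1))
# handle
for l in[(-.04,-.062),(.04,-.062)]:
    P=W(q.x,l,.0705+.038);print("handle end",P,proj(t,P),proj(s,P))
print("tri latch",tri(t,(223,188),s,(314.5,183)))
for l in [(.095,-.096)]:
    P=W(q.x,l,.09);print("latch tip model",P,proj(t,P),proj(s,P))
# stand
for o in [(285.5,206),(366,190.5),(383,247),(298.5,266)]: print("top corner",onz(t,*o,.01))
for o in [(239,214),(143.5,270)]: print("scene corner",onz(s,*o,.01))
print("nip",tri(t,(324,209.3),s,(191,205)),onz(t,324,209.3,.092),onz(s,191,205,.092))
```

```text
case [ 0.53204025  0.26915326 -0.11520753] -6.600905449822748
[[ 0.3 -0.8]
 [ 0.2  0.1]
 [-0.8  0.2]
 [-0.2 -0. ]
 [ 0.   0. ]
 [ 0.5 -1. ]
 [-0.1 -1.1]
 [-0.2  0.5]
 [-0.4  1.2]]
handle end [0.48517833 0.21216237 0.1085    ] [[209.26670222 217.712571  ]] [[310.97703571 152.52106458]]
handle end [0.56464801 0.20296614 0.1085    ] [[211.95769669 196.35417378]] [[321.08146293 169.98549558]]
tri latch (array([0.59665787, 0.1621508 , 0.10057663]), array([ 0.22671173,  0.10325166,  0.20252354, -0.02805973]))
latch tip model [0.61537502 0.16286913 0.09      ] [[223.40168102 183.81456704]] [[317.59453771 189.30449341]]
top corner [ 0.53748824 -0.0743111   0.01      ]
top corner [ 0.59366781 -0.39728184  0.01      ]
top corner [ 0.36966528 -0.44701209  0.01      ]
top corner [ 0.3033446 -0.117414   0.01     ]
scene corner [ 0.54375223 -0.07377292  0.01      ]
scene corner [ 0.60654921 -0.40239864  0.01      ]
nip (array([ 0.50979638, -0.21143398,  0.09660331]), array([-0.09123312, -0.02602202, -0.07626027,  0.00187689])) [ 0.51030966 -0.21253505  0.092     ] [ 0.50640814 -0.21062552  0.092     ]
```

```bash
cat >> h.py <<'E'
def W(p,l,z):
    c,sn=np.cos(p[2]),np.sin(p[2]);return np.array([p[0]+c*l[0]-sn*l[1],p[1]+sn*l[0]+c*l[1],z])
def delta(s,P,Rt):
    "shift in tool axes (units) and rotvec (units) to go from state to target P,Rt (Rotation)"
    R0=R.from_quat(s["tcp_rot"]);d=R0.inv().apply(np.array(P)-s["position"])
    r=(R0.inv()*Rt).as_rotvec()
    return (d/.05).round(3),(r/(np.pi/2)).round(3)
def axes(x,y):
    x=np.array(x)/np.linalg.norm(x);y=np.array(y)-np.dot(x,y)*x;y/=np.linalg.norm(y)
    return R.from_matrix(np.c_[x,y,np.cross(x,y)])
E
python3 - <<'E'
from h import *
from workcell import bot
t=load("top0");s=load("scene0")
st=bot.read_state();print(R.from_quat(st["tcp_rot"]).as_matrix().round(3))
L=np.array([[-.12,-.08],[-.12,.08],[.12,.08],[.12,-.08]])
obt={1:(170.5,237.2),2:(179.5,174.3),3:(221.5,178)}
obs={0:(296,145.5),1:(338,135),2:(370.5,186),3:(325,199)}
obb={2:(366.5,198),3:(322.5,210)}
def f(p):
    r=[]
    for i,o in obt.items(): r+=list(proj(t,W(p,L[i],.0705))[0]-o)
    for i,o in obs.items(): r+=list(proj(s,W(p,L[i],.0705))[0]-o)
    for i,o in obb.items(): r+=list(proj(s,W(p,L[i],.0))[0]-o)
    hx=p[3]
    # handle bar end points
    for sx,ot,os in((-.04,(206.5,223.5),(311,147.2)),(.04,(209.3,201.3),(321.5,165.5))):
        P=W(p,(hx+sx,-.062),.1085);r+=list(proj(t,P)[0]-ot)+list(proj(s,P)[0]-os)
    P=W(p,(hx+.095,-.097),.0955);r+=list(proj(t,P)[0]-(223,188.5))+list(proj(s,P)[0]-(314.5,182.5))
    return np.array(r)
q=least_squares(f,[.5,.2,-.05,-.02],loss="soft_l1");print(q.x,np.degrees(q.x[2]));print(f(q.x).reshape(-1,2).round(1).tolist())
p=q.x;print("handle",W(p,(p[3],-.062),.1085),"latch",W(p,(p[3]+.095,-.096),.09))
Xc=[np.cos(p[2]),np.sin(p[2]),0]
Rt=axes(Xc,[0,0,-1]);print(delta(st,W(p,(p[3]+.095,-.063),.15),Rt))
Rt=axes(-np.array(Xc),[0,0,-1]);print(delta(st,W(p,(p[3]+.095,-.063),.15),Rt))
# stand rect fit
C=np.array([[.12,.17],[.12,-.17],[-.12,-.17],[-.12,.17]])
ot=[(285.5,206),(366.5,190.3),(383.3,247),(298.3,266)]
os={0:(239,214),1:(143.5,270)}
g=lambda p:np.r_[(proj(t,np.array([W(p,l,.01) for l in C]))-ot).ravel(),(proj(s,np.array([W(p,C[i],.01) for i in os]))-list(os.values())).ravel()]
q=least_squares(g,[.45,-.25,.2]);print("plate",q.x,np.degrees(q.x[2]),q.fun.reshape(-1,2).round(1).tolist())
E
```

```text
[[ 0.951 -0.001  0.31 ]
 [-0.31  -0.001  0.951]
 [-0.    -1.    -0.002]]
[ 0.53177917  0.27103344 -0.12208785 -0.0195972 ] -6.99511847384509
[[-0.4, -0.9], [-0.0, 0.0], [-1.1, 0.4], [0.4, -0.4], [0.7, -0.2], [0.8, -1.0], [0.1, -1.4], [0.1, 0.4], [-0.3, 0.8], [1.5, -0.3], [-1.9, 0.9], [1.5, 0.4], [-2.6, -0.2], [-0.5, 0.4], [0.7, 0.7]]
handle [0.50477719 0.21188158 0.1085    ] latch [0.59492937 0.1665651  0.09      ]
(array([10.159,  1.031, -3.989]), array([ 0.001, -0.123, -0.   ]))
(array([10.159,  1.031, -3.989]), array([0.000e+00, 1.877e+00, 1.000e-03]))
plate [ 0.45354204 -0.25989713  0.18936262] 10.849678648331029 [[-1.0, -0.5], [1.1, -2.2], [0.4, 0.5], [-0.3, -0.1], [0.4, -1.4], [-0.9, -0.6]]
```

Run:
```python
from h import *
from workcell import bot
t=load("top0");s=load("scene0")
st=bot.read_state()
L=np.array([[-.12,-.08],[-.12,.08],[.12,.08],[.12,-.08]])
obt={1:(170.5,237.2),2:(179.5,174.3),3:(221.5,178)}
obs={0:(296,145.5),1:(338,135),2:(370.5,186),3:(325,199)}
obb={2:(366.5,198),3:(322.5,210)}
for hy in(.085,):
  def f(p):
    r=[]
    l=L*[1.0,hy/.08]
    for i,o in obt.items(): r+=list(proj(t,W(p,l[i],.0705))[0]-o)
    for i,o in obs.items(): r+=list(proj(s,W(p,l[i],.0705))[0]-o)
    for i,o in obb.items(): r+=list(proj(s,W(p,L[i],.0))[0]-o)
    hx=p[3]
    for sx,ot,os in((-.04,(206.5,223.5),(311,147.2)),(.04,(209.3,201.3),(321.5,165.5))):
        P=W(p,(hx+sx,hy-.142),.1085);r+=list(proj(t,P)[0]-ot)+list(proj(s,P)[0]-os)
    P=W(p,(hx+.095,-.097),.0955);r+=list(proj(t,P)[0]-(223,188.5))+list(proj(s,P)[0]-(314.5,182.5))
    return np.array(r)
  q=least_squares(f,[.5,.2,-.05,-.02],loss="soft_l1");print(q.x,np.degrees(q.x[2]));print(f(q.x).reshape(-1,2).round(1).tolist())
p=q.x;print("handle",W(p,(p[3],hy-.142),.1085),"latch",W(p,(p[3]+.095,-.096),.09))
Xc=[np.cos(p[2]),np.sin(p[2]),0]
Rt=axes(Xc,[0,0,-1])
print(delta(st,W(p,(p[3]+.095,-.063),.16),Rt))
```

```text
[ 0.53203668  0.27008638 -0.11344746 -0.02047405] -6.50006070745902
[[-1.2, -0.9], [-1.3, -0.0], [0.2, 0.3], [-1.4, 0.3], [1.5, -0.4], [2.2, -1.5], [-1.2, -0.8], [0.1, 0.4], [-0.1, 1.1], [0.5, -0.4], [-0.9, 0.6], [0.4, 0.3], [-1.4, -0.6], [-0.4, 0.3], [0.6, 0.8]]
handle [0.5052416  0.21577054 0.1085    ] latch [0.59521595 0.16626684 0.09      ]
(array([10.16 ,  0.831, -3.994]), array([ 0.001, -0.128, -0.   ]))
```

Request:
step_arm --series '[{"gripper": 0, "slide": [0.4, 0, -0.1], "turn": [0, -0.064, 0]}, {"gripper": 0, "slide": [0.9, 0, -0.5], "turn": [0, -0.064, 0]}, {"gripper": 0, "slide": [0.9, 0, -0.6], "turn": [0, 0, 0]}, {"gripper": 0, "slide": [0.9, 0, -0.6], "turn": [0, 0, 0]}, {"gripper": 0, "slide": [0.9, 0, -0.6], "turn": [0, 0, 0]}, {"gripper": 0, "slide": [0.9, 0, -0.6], "turn": [0, 0, 0]}, {"gripper": 0, "slide": [0.9, 0, -0.6], "turn": [0, 0, 0]}, {"gripper": 0, "slide": [0.9, 0, -0.6], "turn": [0, 0, 0]}]'

```text
time_s: 1.1
position: [0.4829, 0.2909, 0.2019]
tcp_rot: [0.706, -0.04, 0.04, -0.706]
contact_force: [-0.6, 0.6, 0.7]
grip_width: 0.0102
```

Request:
step_arm --series '[{"gripper": 0, "slide": [0.9, 0, -0.6], "turn": [0, 0, 0]}, {"gripper": 0, "slide": [0.9, 0, -0.6], "turn": [0, 0, 0]}, {"gripper": 0, "slide": [0.6, 0, -0.4], "turn": [0, 0, 0]}, {"gripper": 0, "slide": [0, 0, 0], "turn": [0, 0, 0]}]'

```text
time_s: 1.6
position: [0.5934, 0.1971, 0.2013]
tcp_rot: [0.706, -0.042, 0.041, -0.706]
contact_force: [-0.5, -0.3, -0.1]
grip_width: 0.0003
```

```bash
cat > look.py <<'E'
import sys
from h import *
from workcell import bot
def snap(tag):
    o={}
    for n in("scene","top"):
        c=bot.camera(n);pickle.dump(c,open(f"{n}{tag}.pkl","wb"));o[n]=c
    return o["scene"],o["top"],bot.read_state()
CASE=np.array([.53204,.27009,-.117])
E
python3 - <<'E'
from look import *
s,t,st=snap("1");print(st["position"],st["qpos"],st["contact_force"])
print(proj(t,st["position"]),proj(s,st["position"]))
Rt=axes([np.cos(CASE[2]),np.sin(CASE[2]),0],[0,0,-1])
print(delta(st,W(CASE,(.0745,-.063),.083),Rt))
crop(s,270,100,390,215,"d1.png");crop(t,160,120,290,250,"d2.png")
E
```

```text
[0.59143375 0.19932716 0.20148424] [ 1.34931406e-01  2.90147597e-01  1.47616864e+00  4.51976766e-04
  1.37694556e+00 -1.32161216e+00] [-0.14436348 -0.26962112 -0.65329917]
[[208.85211187 184.0780311 ]] [[328.59925083 155.5486768 ]]
(array([0.149, 2.369, 0.006]), array([-0.   ,  0.002, -0.001]))
```

View pics/d1.png

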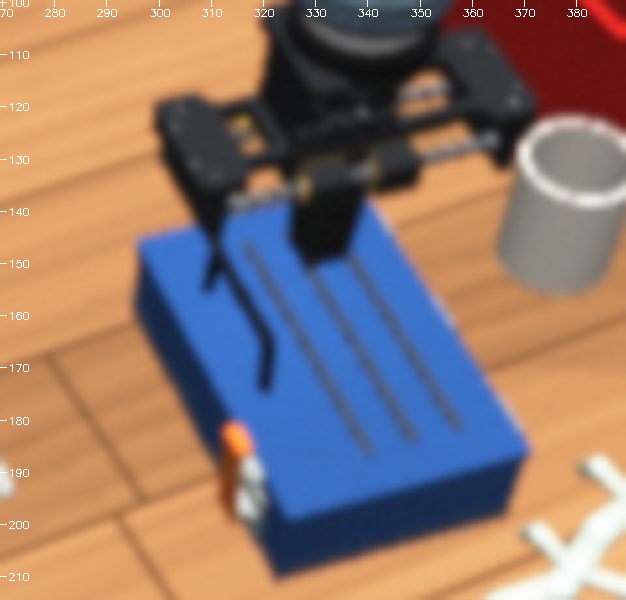

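View pics/d2.png

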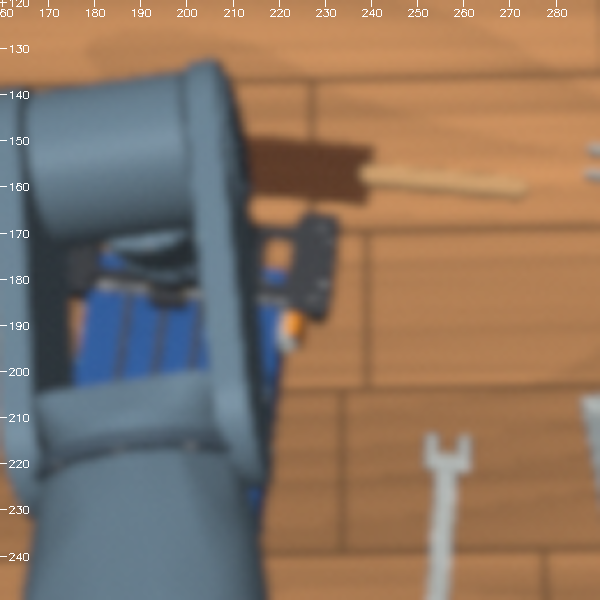

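Run:
```python
from look import *
s=load("scene1");crop(s,300,110,365,165,"d3.png")
```

```text
(no output)
```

View pics/d3.png

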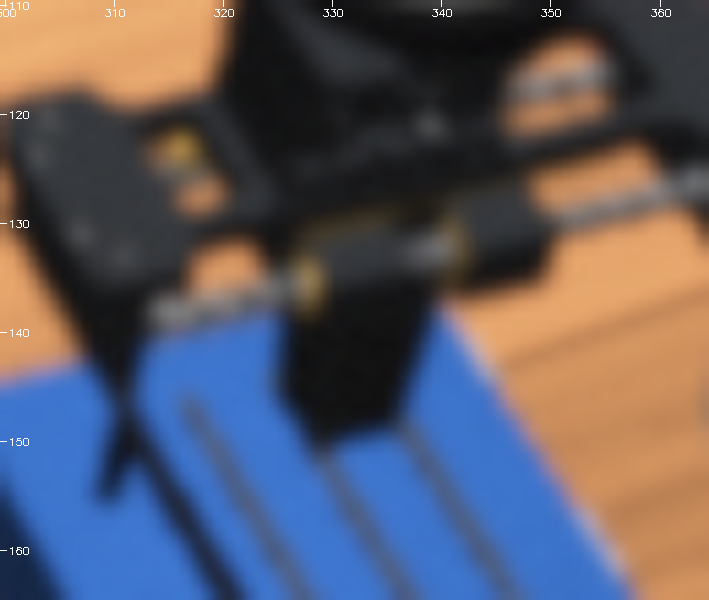

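Request:
step_arm --series '[{"gripper": 0, "slide": [0.15, 0.4, 0], "turn": [0, 0, 0]}, {"gripper": 0, "slide": [0, 0.5, 0], "turn": [0, 0, 0]}, {"gripper": 0, "slide": [0, 0.5, 0], "turn": [0, 0, 0]}, {"gripper": 0, "slide": [0, 0, 0], "turn": [0, 0, 0]}]'

```text
time_s: 2.2
position: [0.5967, 0.199, 0.1286]
tcp_rot: [0.706, -0.042, 0.038, -0.706]
contact_force: [0.4, 0.1, 0.6]
grip_width: 0.0005
```

Run:
```python
from look import *
s,t,st=snap("2");print(st["position"],st["dq"].round(3))
print(proj(t,st["position"]),proj(s,st["position"]))
crop(s,290,120,370,185,"d4.png")
print(onz(s,332,150.5,.2015))
```

```text
[0.59913344 0.1990718  0.13201882] [-0.004 -0.022 -0.025 -0.002  0.003 -0.001]
[[212.09215396 185.95772914]] [[326.73665013 172.96662188]]
[0.57821021 0.21913192 0.2015    ]
```

View pics/d4.png

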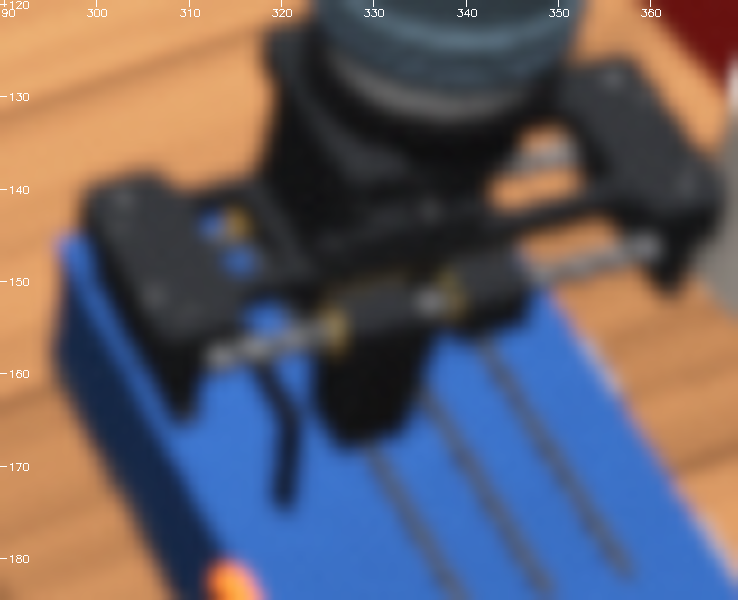

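Run:
```python
from look import *
s=load("scene2");t=load("top2")
P=np.array([.599,.199,.132]);Rm=R.from_quat([0.706,-0.042,0.038,-0.706])
import itertools
pts=[]
for x,z in itertools.product((-.0375,.0375),(-.0935,.0935)):
  for y in(-.064,-.1): pts.append(P+Rm.apply([x,y,z]))
for n,c in(("scene",s),("top",t)):
    im=cv2.resize(c["image"],None,fx=4,fy=4,interpolation=cv2.INTER_CUBIC)
    for q,cc in [(a,(0,255,0)) for a in pts]+[(P,(0,0,255)),(P+Rm.apply([0,-.019,0]),(0,255,255)),(P+Rm.apply([0,-.064,0]),(255,0,255))]:
        u=((proj(c,q)[0]+.5)*4).astype(int);cv2.circle(im,tuple(int(k) for k in u),4,cc,2)
    u0,v0=(1120,400) if n=="scene" else (600,500)
    cv2.imwrite(f"pics/e{n}.png",im[v0:v0+450,u0:u0+500])
```

```text
(no output)
```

View pics/escene.png

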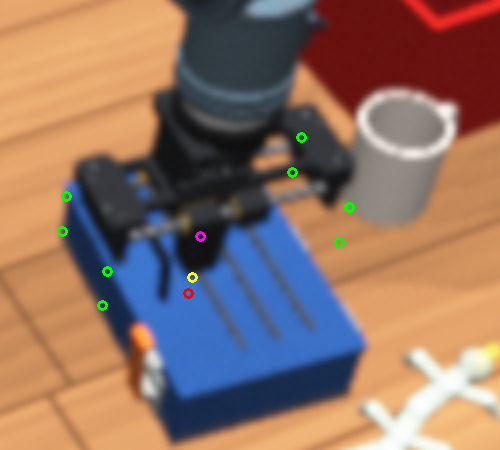

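View pics/etop.png

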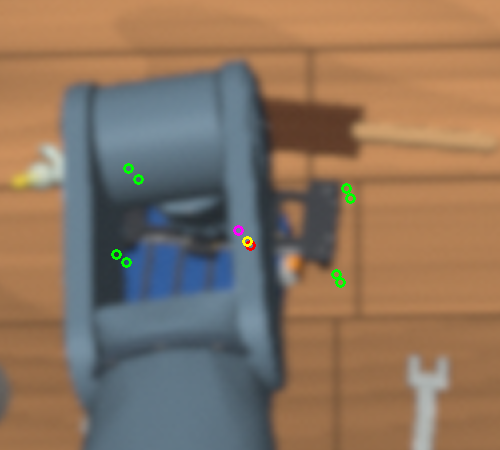

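Run:
```python
from look import *
s=load("scene0");crop(s,310,0,400,65,"d5.png");print(proj(s,[.178,.547,.202]))
crop(s,160,20,240,130,"d6.png");print(proj(s,[[.0,0,0],[.1,0,0],[0,-.1,0],[0,.1,0]]))
t=load("top0");crop(t,230,300,310,383,"d7.png");print(proj(t,[[.0,0,0],[.08,0,0],[0,-.08,0],[0,.08,0]]))
```

```text
[[350.52701306  52.7607018 ]]
[[201.23703806 108.3623823 ]
 [210.33151566 123.78502287]
 [177.30667122 115.54414926]
 [224.40254106 101.41015942]]
[[269.65400919 349.72188096]
 [269.20192737 327.08884036]
 [291.1592406  349.38345503]
 [248.17265638 350.05993112]]
```

View pics/d5.png

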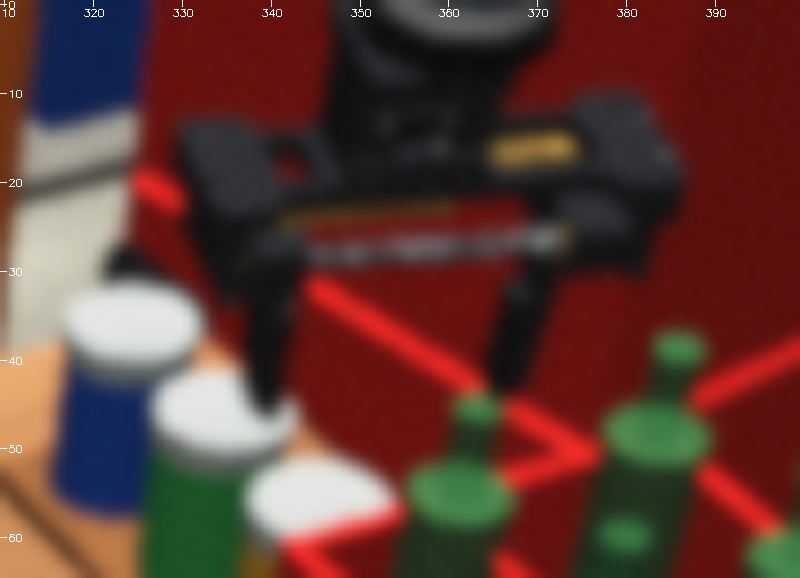

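View pics/d6.png

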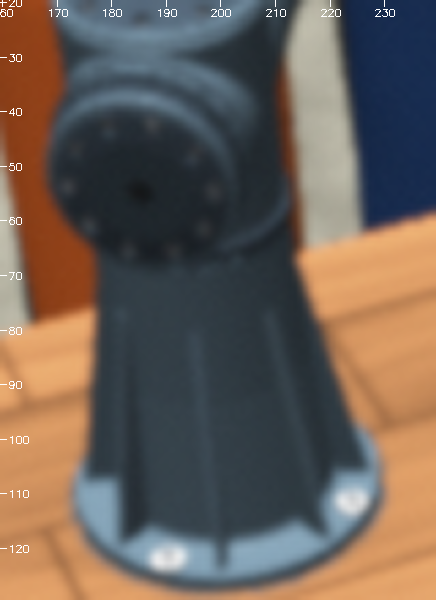

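View pics/d7.png

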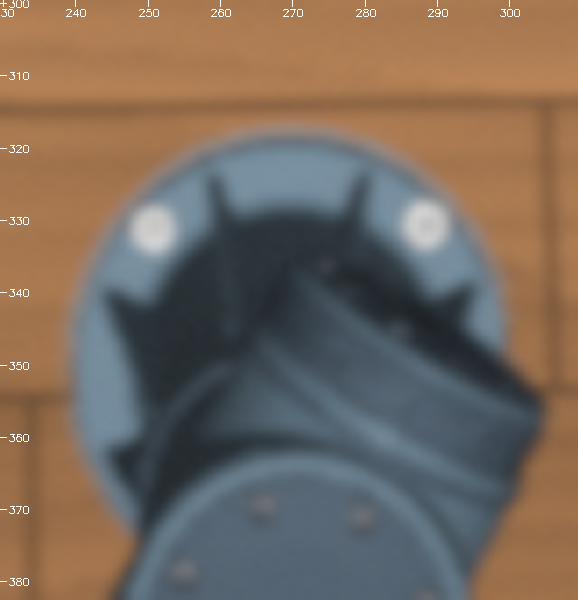

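Request:
step_arm --series '[{"gripper": 0, "slide": [0, 0.3, 0], "turn": [0, 0, 0]}, {"gripper": 0, "slide": [0, 0.3, 0], "turn": [0, 0, 0]}, {"gripper": 0, "slide": [0, 0.3, 0], "turn": [0, 0, 0]}, {"gripper": 0, "slide": [0, 0, 0], "turn": [0, 0, 0]}]'

```text
time_s: 2.8
position: [0.5981, 0.1981, 0.085]
tcp_rot: [0.706, -0.042, 0.039, -0.706]
contact_force: [0.2, -0.5, 0.2]
grip_width: 0.0006
```

Run:
```python
from look import *
s,t,st=snap("3");print(st["position"],st["contact_force"])
print(proj(t,st["position"]),proj(s,st["position"]))
crop(s,290,130,360,205,"d4b.png");crop(t,190,160,250,210,"d4c.png")
```

```text
[0.59954038 0.19833344 0.08697915] [ 0.50510946 -0.42283227  0.01609291]
[[214.15090936 188.25171253]] [[324.6903065  182.56052924]]
```

View pics/d4b.png

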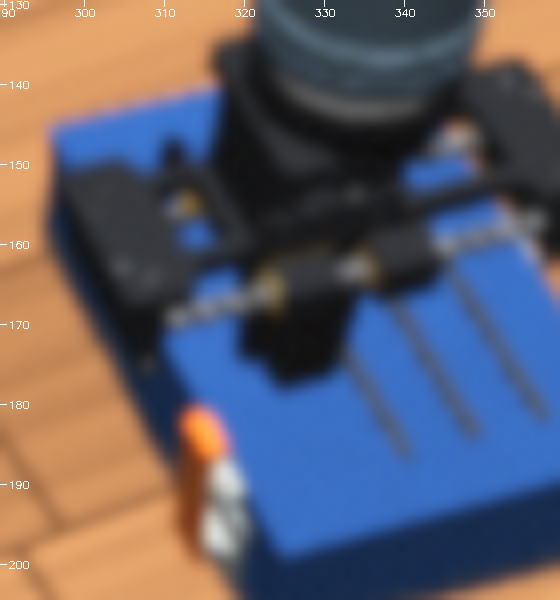

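View pics/d4c.png

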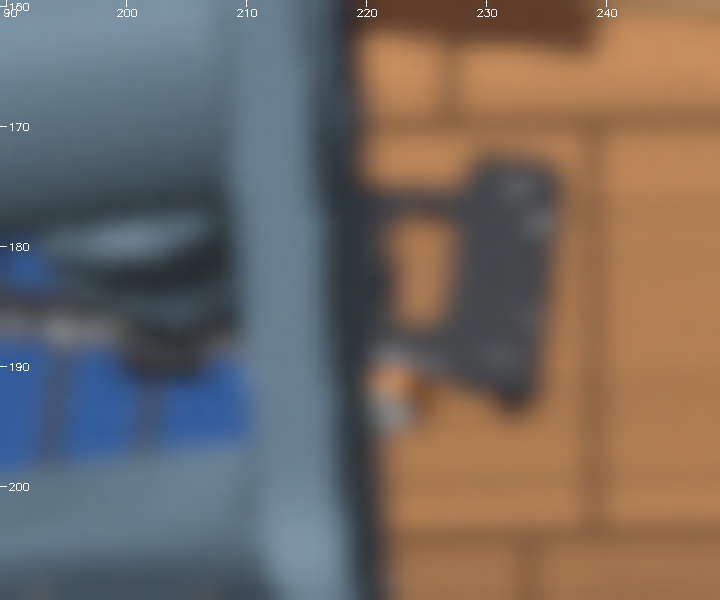

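Request:
step_arm --series '[{"gripper": 0, "slide": [0, 0.1, 0], "turn": [0, 0, 0]}, {"gripper": 0, "slide": [0, 0.1, 0], "turn": [0, 0, 0]}, {"gripper": 0, "slide": [0, 0.1, 0], "turn": [0, 0, 0]}]'

```text
time_s: 3.28
position: [0.5996, 0.1984, 0.072]
tcp_rot: [-0.706, 0.04, -0.04, 0.706]
contact_force: [-0.4, 0.2, 0.5]
grip_width: 0.0004
```

Request:
step_arm --series '[{"gripper": 0, "slide": [0, 0.05, 0], "turn": [0, 0, 0]}]'

```text
time_s: 3.4
position: [0.5993, 0.1983, 0.0692]
tcp_rot: [0.706, -0.04, 0.04, -0.706]
contact_force: [0.4, -0.5, -0.0]
grip_width: 0.0007
```

Request:
step_arm --series '[{"gripper": 0, "slide": [0, 0.05, 0], "turn": [0, 0, 0]}]'

```text
time_s: 3.52
position: [0.5996, 0.1984, 0.0671]
tcp_rot: [0.706, -0.04, 0.04, -0.706]
contact_force: [-0.9, 0.3, -0.1]
grip_width: 0.0007
```

Request:
step_arm --series '[{"gripper": 0, "slide": [0, 0.05, 0], "turn": [0, 0, 0]}]'

```text
time_s: 3.65
position: [0.5997, 0.1984, 0.0646]
tcp_rot: [0.706, -0.04, 0.04, -0.706]
contact_force: [-0.1, 0.2, -0.1]
grip_width: 0.0006
```

Request:
step_arm --series '[{"gripper": 0, "slide": [0, 0.05, 0], "turn": [0, 0, 0]}]'

```text
time_s: 3.78
position: [0.5996, 0.1984, 0.0621]
tcp_rot: [-0.706, 0.04, -0.04, 0.706]
contact_force: [-0.1, 0.4, 0.3]
grip_width: 0.001
```

Request:
step_arm --series '[{"gripper": 0, "slide": [0, 0.05, 0], "turn": [0, 0, 0]}]'

```text
time_s: 3.9
position: [0.5996, 0.1984, 0.0596]
tcp_rot: [-0.706, 0.04, -0.04, 0.706]
contact_force: [0.1, 0.4, 0.5]
grip_width: 0.0005
```

Request:
step_arm --series '[{"gripper": 0, "slide": [0, 0.05, 0], "turn": [0, 0, 0]}]'

```text
time_s: 4.03
position: [0.5996, 0.1984, 0.0571]
tcp_rot: [-0.706, 0.04, -0.04, 0.706]
contact_force: [-0.2, -0.0, -0.5]
grip_width: 0.0004
```

Run:
```python
from look import *
s,t,st=snap("4");print(st["position"],st["contact_force"],st["qpos"])
print(proj(t,st["position"]),proj(s,st["position"]))
crop(s,290,130,360,205,"d8.png")
```

```text
[0.59930343 0.19836436 0.0568127 ] [-0.74260233  0.25875028  0.05481691] [ 1.31936118e-01  4.60233679e-01  1.56159594e+00 -5.87051464e-07
  1.12039182e+00 -1.32514183e+00]
[[215.31765811 189.83514608]] [[323.44085405 188.52813314]]
```

View pics/d8.png

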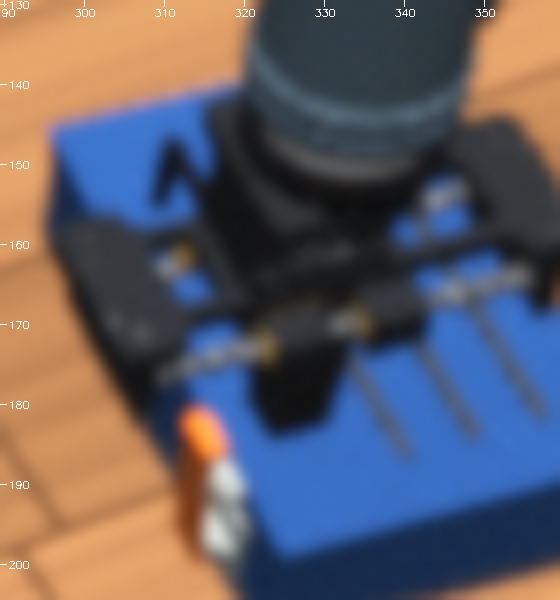

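Run:
```python
from look import *
s=load("scene3");t=load("top3")
crop(s,290,140,330,180,"f1.png");crop(t,212,165,245,200,"f2.png")
T=[(235.5,174),(229,172.5),(233.5,193),(226,190.5)];S=[(304,167),(314,164),(297,151),(306,149)]
for a,b in zip(T,S):
    x,r=tri(t,a,s,b);print(x.round(4),r.round(1))
print("tcp .5995 .1983 .087")
```

```text
[0.6182 0.1018 0.2255] [ 0.8  0.4  0.7 -0.1]
[0.6241 0.1268 0.2314] [-0.2 -0.1 -0.2  0. ]
[0.5542 0.1122 0.2243] [-0.1 -0.1 -0.1  0. ]
[0.5623 0.1368 0.2292] [-0.1 -0.  -0.1  0. ]
tcp .5995 .1983 .087
```

View pics/f1.png

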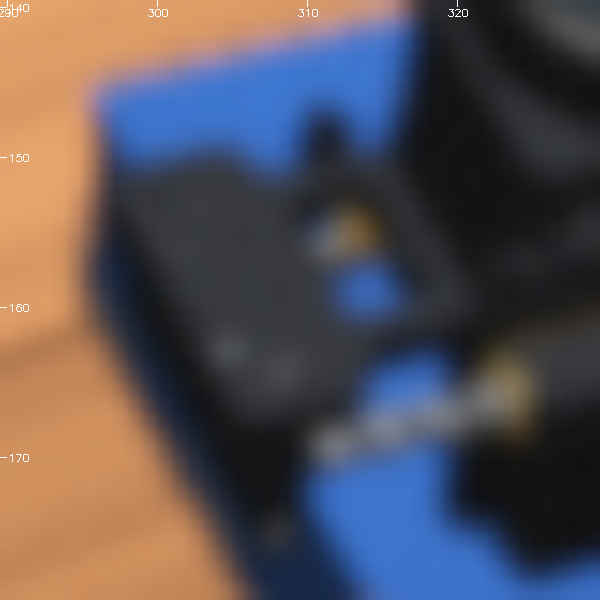

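View pics/f2.png

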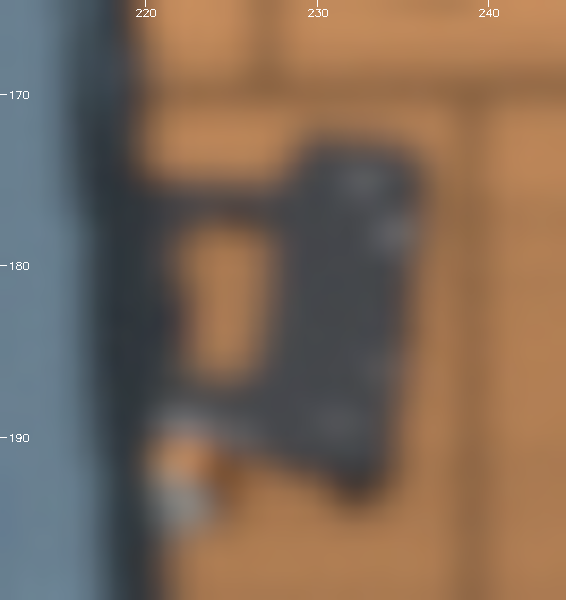

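Request:
step_arm --series '[{"gripper": 0, "slide": [0, 0.05, 0], "turn": [0, 0, 0]}]'

```text
time_s: 4.25
position: [0.5998, 0.1984, 0.0548]
tcp_rot: [-0.706, 0.04, -0.04, 0.706]
contact_force: [-0.2, -0.3, 0.5]
grip_width: 0.0006
```

Request:
step_arm --series '[{"gripper": 0, "slide": [0, 0.04, 0], "turn": [0, 0, 0]}]'

```text
time_s: 4.38
position: [0.5996, 0.1984, 0.0526]
tcp_rot: [-0.706, 0.04, -0.04, 0.706]
contact_force: [0.1, -0.9, 0.3]
grip_width: 0.0005
```

Request:
step_arm --series '[{"gripper": 0, "slide": [0, 0.04, 0], "turn": [0, 0, 0]}]'

```text
time_s: 4.5
position: [0.5995, 0.1984, 0.0506]
tcp_rot: [0.706, -0.04, 0.04, -0.706]
contact_force: [-0.4, -0.8, 0.3]
grip_width: 0.0004
```

Request:
step_arm --series '[{"gripper": 0, "slide": [0, 0.04, 0], "turn": [0, 0, 0]}]'

```text
time_s: 4.62
position: [0.5996, 0.1984, 0.0486]
tcp_rot: [-0.706, 0.04, -0.04, 0.706]
contact_force: [-0.4, 1.0, 0.4]
grip_width: 0.0005
```

Request:
step_arm --series '[{"gripper": 0, "slide": [0, 0.04, 0], "turn": [0, 0, 0]}]'

```text
time_s: 4.75
position: [0.5995, 0.1984, 0.0466]
tcp_rot: [0.706, -0.04, 0.04, -0.706]
contact_force: [0.3, 0.4, -0.1]
grip_width: 0.0003
```

Request:
step_arm --series '[{"gripper": 0, "slide": [0, 0.04, 0], "turn": [0, 0, 0]}]'

```text
time_s: 4.88
position: [0.5996, 0.1984, 0.0446]
tcp_rot: [-0.706, 0.04, -0.04, 0.706]
contact_force: [-0.2, 0.0, 0.8]
grip_width: 0.0004
```

Run:
```python
from look import *
s,t,st=snap("5");print(st["position"],st["contact_force"],st["qpos"])
print(proj(t,st["position"]),proj(s,st["position"]))
crop(s,290,130,360,205,"d9.png")
```

```text
[0.59933306 0.19835518 0.04435694] [ 0.53747344 -0.43352862 -0.09324877] [ 1.31912954e-01  4.77115902e-01  1.56628583e+00  3.82446420e-06
  1.09875672e+00 -1.32513126e+00]
[[215.79037157 190.43669666]] [[322.95290499 190.95863508]]
```

View pics/d9.png

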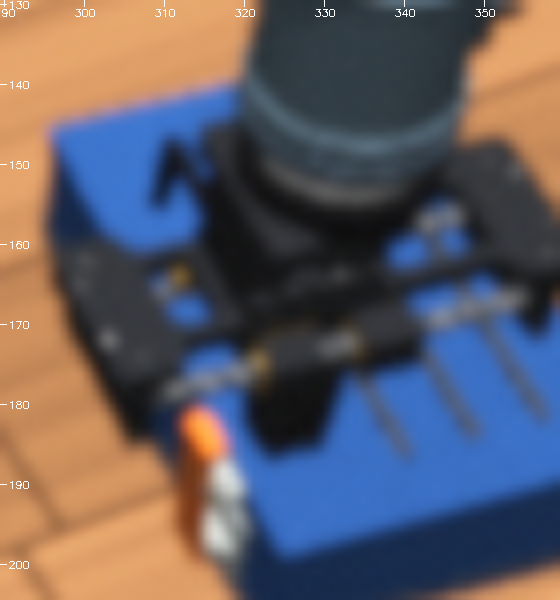

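Request:
step_arm --series '[{"gripper": 0, "slide": [0, 0, -0.3], "turn": [0, 0, 0]}, {"gripper": 0, "slide": [0, 0, -0.2], "turn": [0, 0, 0]}, {"gripper": 0, "slide": [0, 0, -0.2], "turn": [0, 0, 0]}]'

```text
time_s: 5.35
position: [0.5955, 0.1627, 0.0448]
tcp_rot: [-0.706, 0.04, -0.04, 0.706]
contact_force: [0.5, 1.2, -0.2]
grip_width: 0.0003
```

Request:
step_arm --series '[{"gripper": 0, "slide": [0, 0, -0.2], "turn": [0, 0, 0]}]'

```text
time_s: 5.48
position: [0.5944, 0.1528, 0.0448]
tcp_rot: [-0.706, 0.04, -0.04, 0.706]
contact_force: [-0.1, 1.6, -0.7]
grip_width: 0.0007
```

Run:
```python
from look import *
s,t,st=snap("6");print(st["position"],st["contact_force"])
crop(s,290,130,360,205,"g1.png");crop(t,190,160,250,210,"g2.png")
```

```text
[0.59449961 0.15231263 0.04483838] [ 0.76709769 -0.12880823  0.2239542 ]
```

View pics/g1.png

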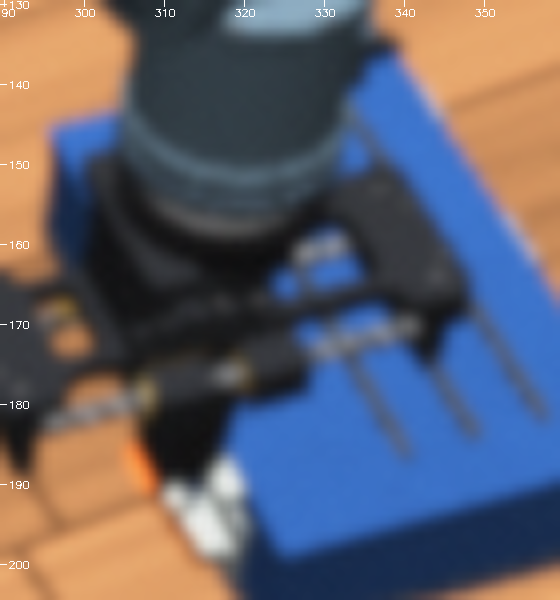

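Request:
step_arm --series '[{"gripper": 0, "slide": [0, 0.1, -0.2], "turn": [0, 0, 0]}, {"gripper": 0, "slide": [0, 0.2, -0.15], "turn": [0, 0, 0]}, {"gripper": 0, "slide": [0, 0.2, 0], "turn": [0, 0, 0]}, {"gripper": 0, "slide": [0, 0, 0], "turn": [0, 0, 0]}]'

```text
time_s: 6.08
position: [0.5913, 0.1362, 0.0181]
tcp_rot: [0.706, -0.041, 0.039, -0.706]
contact_force: [-0.9, 0.2, 0.8]
grip_width: 0.0006
```

Run:
```python
from look import *
s,t,st=snap("7");print(st["position"],st["contact_force"])
crop(s,280,140,350,215,"g3.png")
```

```text
[0.59213964 0.13645254 0.01923983] [ 0.95129541 -0.07614746 -0.3266161 ]
```

View pics/g3.png

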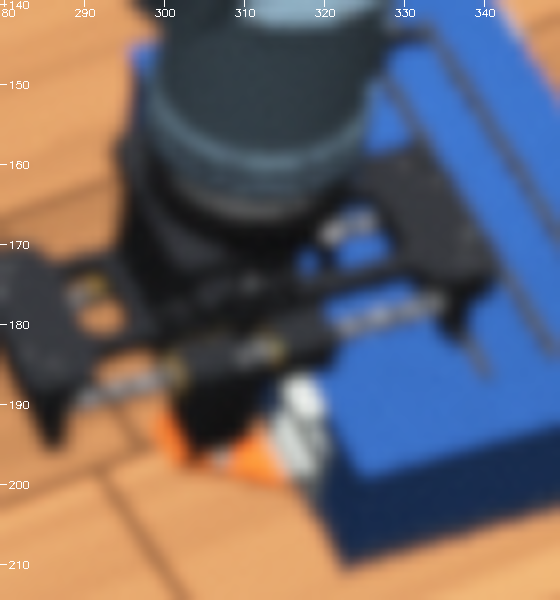

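Request:
step_arm --series '[{"gripper": 0, "slide": [0, 0.15, 0], "turn": [0, 0, 0]}, {"gripper": 0, "slide": [0, 0.15, 0], "turn": [0, 0, 0]}, {"gripper": 0, "slide": [0, 0, 0], "turn": [0, 0, 0]}]'

```text
time_s: 6.55
position: [0.5918, 0.1364, 0.0038]
tcp_rot: [-0.706, 0.041, -0.04, 0.706]
contact_force: [0.5, -0.2, -0.1]
grip_width: 0.0006
```

Request:
step_arm --series '[{"gripper": 0, "slide": [0, -0.6, -0.1], "turn": [0, 0, 0]}, {"gripper": 0, "slide": [0, -0.9, 0], "turn": [0, 0, 0]}, {"gripper": 0, "slide": [0, -0.9, 0], "turn": [0, 0, 0]}, {"gripper": 0.4, "slide": [-0.3, -0.6, 0.2], "turn": [0, 0, 0]}, {"gripper": 0.4, "slide": [-0.7, 0, 0.6], "turn": [0, 0, 0]}, {"gripper": 0.4, "slide": [-0.9, 0, 0.6], "turn": [0, 0, 0]}, {"gripper": 0.4, "slide": [0, 0, 0], "turn": [0, 0, 0]}]'

```text
time_s: 7.42
position: [0.5026, 0.2139, 0.1545]
tcp_rot: [-0.706, 0.039, -0.038, 0.706]
contact_force: [0.6, -0.4, -0.2]
grip_width: 0.0347
```

Run:
```python
from look import *
s,t,st=snap("8");print(st["position"],st["contact_force"],st["grip_width"])
crop(s,270,120,370,215,"g4.png");crop(t,165,165,245,250,"g5.png")
H=np.array([.5052,.2158])
print(delta(st,[*H,.10],R.from_quat(st["tcp_rot"])))
```

```text
[0.50540609 0.21205563 0.15491963] [-0.21901535 -0.82899782 -0.41153361] 0.0351883062251131
(array([-0.013,  1.098,  0.074]), array([0., 0., 0.]))
```

View pics/g4.png

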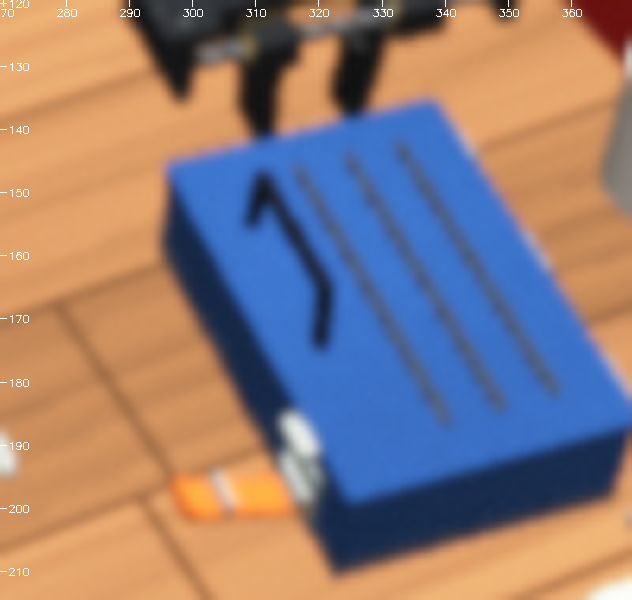

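View pics/g5.png

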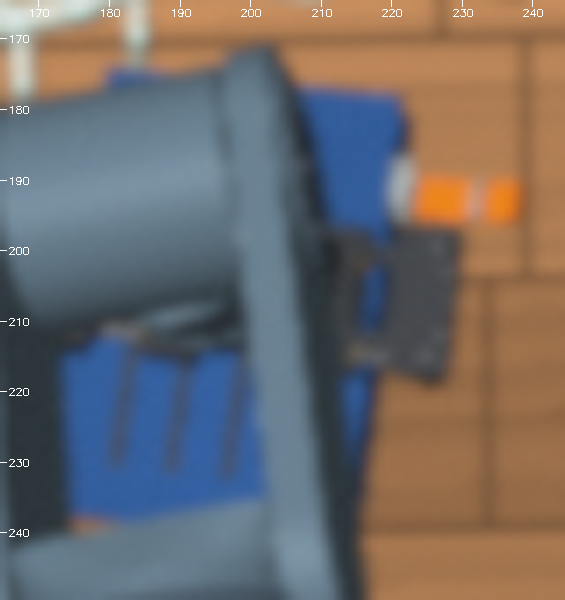

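Run:
```python
from look import *
s=load("scene8");P=np.array([.5054,.2121,.155])
for dz in(0,.02,.03,.04):print(dz,proj(s,P+[.005,0,dz]))
for P in ([.6085,.198,.0705],[.6085,.198,.0444],[.6085,.198,.0644],[.6085,.198,.0744]):print(proj(s,P))
crop(s,290,110,345,150,"g6.png")
```

```text
0 [[316.50694178 147.46869221]]
0.02 [[317.23851613 142.90607005]]
0.03 [[317.61124344 140.58147532]]
0.04 [[317.98871529 138.2272902 ]]
[[325.39890105 187.90270844]]
[[324.33650359 193.01023457]]
[[325.14755153 189.11108319]]
[[325.56059292 187.12536714]]
```

View pics/g6.png

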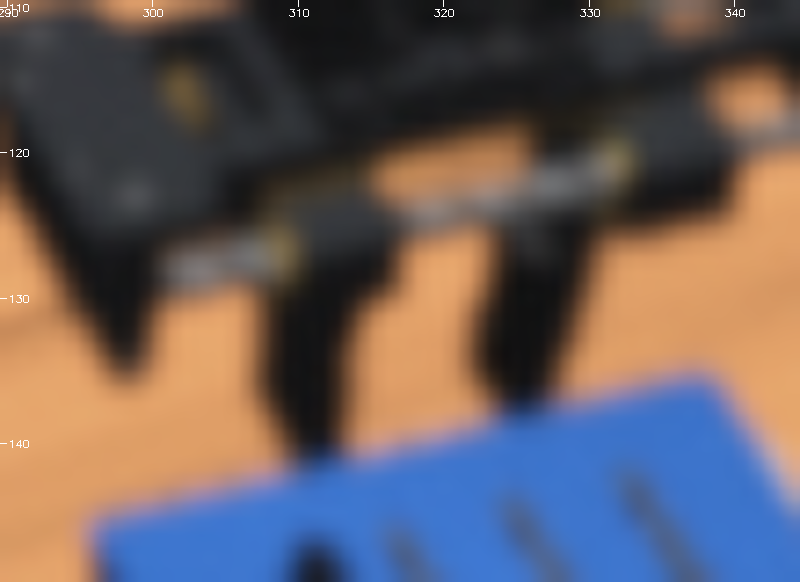

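Request:
step_arm --series '[{"gripper": 0.4, "slide": [0, 0.6, 0.07], "turn": [0, 0, 0]}, {"gripper": 0.4, "slide": [0, 0.6, 0], "turn": [0, 0, 0]}, {"gripper": 0.4, "slide": [0, 0.3, 0], "turn": [0, 0, 0]}, {"gripper": 0.4, "slide": [0, 0, 0], "turn": [0, 0, 0]}]'

```text
time_s: 8.02
position: [0.5056, 0.2144, 0.0787]
tcp_rot: [0.706, -0.041, 0.04, -0.706]
contact_force: [-0.1, 0.0, 0.1]
grip_width: 0.0356
```

Run:
```python
from look import *
s,t,st=snap("9");print(st["position"],st["contact_force"],st["grip_width"])
crop(s,290,120,350,170,"g7.png")
for dz in(.03,.035):print(dz,proj(s,st["position"]+[.005,0,dz]))
```

```text
[0.5068956  0.21492514 0.08053802] [0.60422942 0.25681153 1.04160207] 0.03519968599465915
0.03 [[315.93891871 157.24881987]]
0.035 [[316.11351444 156.17881119]]
```

View pics/g7.png

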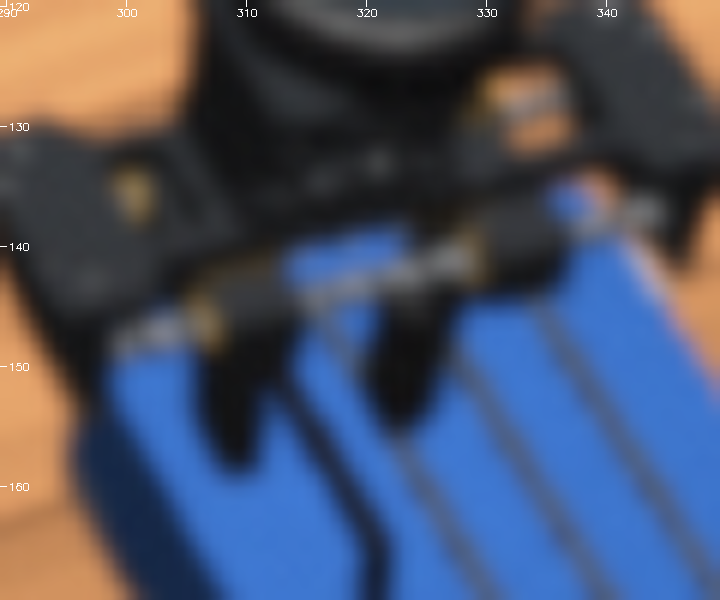

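Request:
step_arm --series '[{"gripper": 0.4, "slide": [0, 0.2, 0], "turn": [0, 0, 0]}, {"gripper": 0.4, "slide": [0, 0.2, 0], "turn": [0, 0, 0]}, {"gripper": 0, "slide": [0, 0, 0], "turn": [0, 0, 0]}, {"gripper": 0, "slide": [0, 0, 0], "turn": [0, 0, 0]}, {"gripper": 0, "slide": [0, 0, 0], "turn": [0, 0, 0]}]'

```text
time_s: 8.75
position: [0.5064, 0.2185, 0.0599]
tcp_rot: [-0.704, 0.04, -0.041, 0.708]
contact_force: [2.9, 12.8, -9.2]
grip_width: 0.0078
```

Run:
```python
from look import *
s,t,st=snap("10");print(st["position"],st["contact_force"],st["grip_width"])
crop(s,290,120,350,180,"g8.png")
```

```text
[0.50636305 0.21848541 0.05992799] [ 3.09613847 14.25045384 -5.41856422] 0.008038241554257324
```

View pics/g8.png

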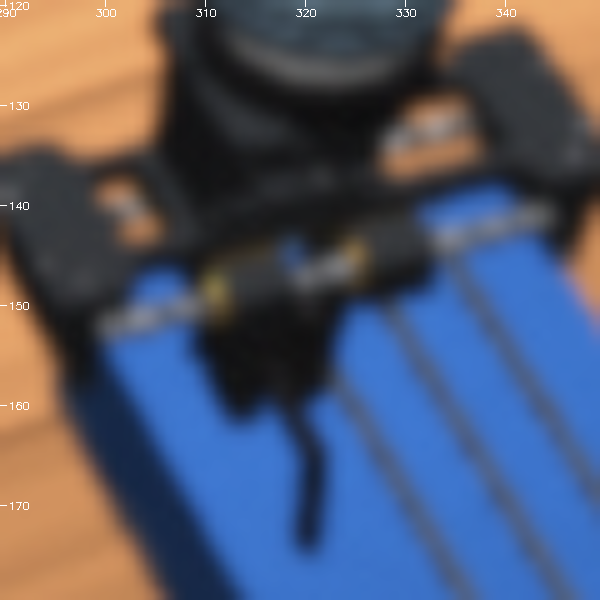

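Request:
step_arm --series '[{"gripper": 0, "slide": [0, -0.12, 0.11], "turn": [0, 0, 0]}, {"gripper": 0, "slide": [0, -0.24, 0.1], "turn": [0, 0, 0]}, {"gripper": 0, "slide": [0, -0.22, 0.14], "turn": [0, 0, 0]}, {"gripper": 0, "slide": [0, -0.22, 0.14], "turn": [0, 0, 0]}]'

```text
time_s: 9.35
position: [0.5087, 0.2393, 0.1004]
tcp_rot: [0.706, -0.04, 0.04, -0.706]
contact_force: [3.5, -1.5, -8.0]
grip_width: 0.0076
```

Run:
```python
from look import *
s,t,st=snap("11");print(st["position"],st["contact_force"],st["grip_width"],st["moment"])
crop(s,290,110,370,215,"g9.png")
```

```text
[0.50896987 0.24029806 0.10150236] [-1.5553888  -3.26872163  2.7474199 ] 0.00795579784617809 [-0.51609416  0.26573377 -0.02999766]
```

View pics/g9.png

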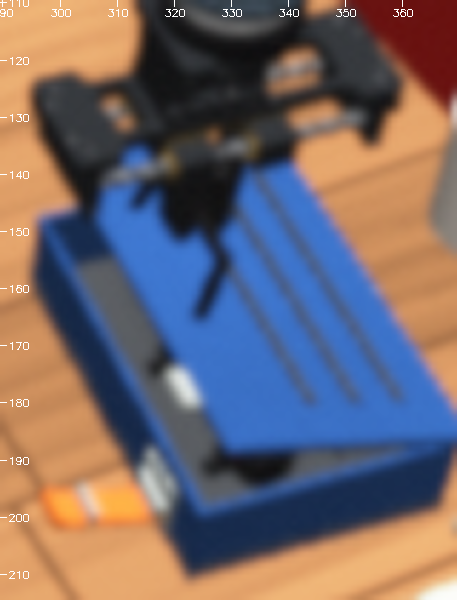

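Request:
step_arm --series '[{"gripper": 0, "slide": [0, -0.19, 0.18], "turn": [0, 0, 0]}, {"gripper": 0, "slide": [0, -0.19, 0.18], "turn": [0, 0, 0]}, {"gripper": 0, "slide": [0, -0.16, 0.21], "turn": [0, 0, 0]}, {"gripper": 0, "slide": [0, -0.16, 0.21], "turn": [0, 0, 0]}, {"gripper": 0, "slide": [0, -0.12, 0.23], "turn": [0, 0, 0]}, {"gripper": 0, "slide": [0, -0.12, 0.23], "turn": [0, 0, 0]}]'

```text
time_s: 10.2
position: [0.5161, 0.2998, 0.1486]
tcp_rot: [0.707, -0.04, 0.041, -0.705]
contact_force: [0.4, -8.1, 3.5]
grip_width: 0.0076
```

Request:
step_arm --series '[{"gripper": 0, "slide": [0, -0.08, 0.25], "turn": [0, 0, 0]}, {"gripper": 0, "slide": [0, -0.08, 0.25], "turn": [0, 0, 0]}, {"gripper": 0, "slide": [0, -0.03, 0.26], "turn": [0, 0, 0]}, {"gripper": 0, "slide": [0, -0.03, 0.26], "turn": [0, 0, 0]}]'

```text
time_s: 10.7
position: [0.5225, 0.3514, 0.1592]
tcp_rot: [0.706, -0.04, 0.041, -0.706]
contact_force: [3.7, -5.0, -0.2]
grip_width: 0.0078
```

Run:
```python
from look import *
s,t,st=snap("12");print(st["position"],st["contact_force"],st["grip_width"],st["moment"])
crop(s,290,80,400,215,"g10.png")
```

```text
[0.52270139 0.35282698 0.15921614] [3.17464942 1.05533124 2.43752732] 0.0077224475112639196 [-0.08731425 -0.5188775  -0.04012778]
```

View pics/g10.png

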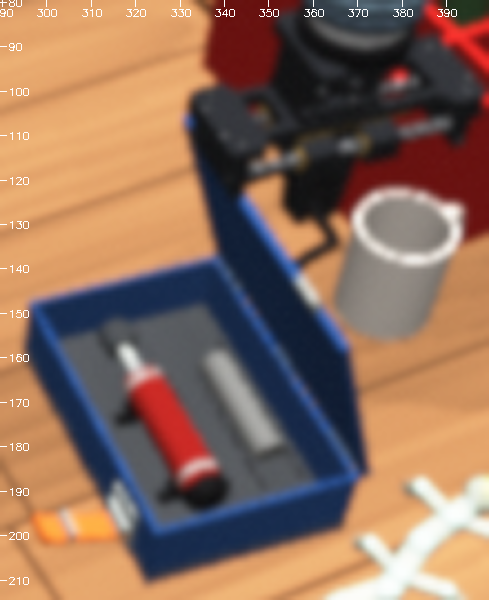

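Request:
step_arm --series '[{"gripper": 0, "slide": [0, 0.01, 0.26], "turn": [0, 0, 0]}, {"gripper": 0, "slide": [0, 0.02, 0.26], "turn": [0, 0, 0]}, {"gripper": 0, "slide": [0, 0.05, 0.25], "turn": [0, 0, 0]}, {"gripper": 0, "slide": [0, 0.07, 0.25], "turn": [0, 0, 0]}, {"gripper": 0, "slide": [0, 0.09, 0.25], "turn": [0, 0, 0]}, {"gripper": 0, "slide": [0, 0, 0], "turn": [0, 0, 0]}]'

```text
time_s: 11.55
position: [0.5302, 0.4152, 0.1457]
tcp_rot: [-0.706, 0.039, -0.041, 0.706]
contact_force: [7.5, 0.2, -2.3]
grip_width: 0.0077
```

Run:
```python
from look import *
s,t,st=snap("13");print(st["position"],st["contact_force"],st["grip_width"],st["moment"])
crop(s,290,70,400,215,"g11.png");crop(t,140,160,250,250,"g12.png")
```

```text
[0.53011642 0.41510316 0.14575032] [ 7.57776743 -0.13540988 -3.02469441] 0.007622205954015288 [-0.02350113 -1.13954186 -0.01357741]
```

View pics/g11.png

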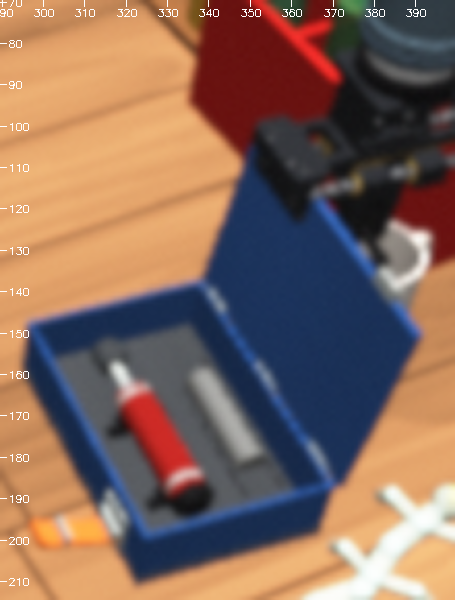

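View pics/g12.png

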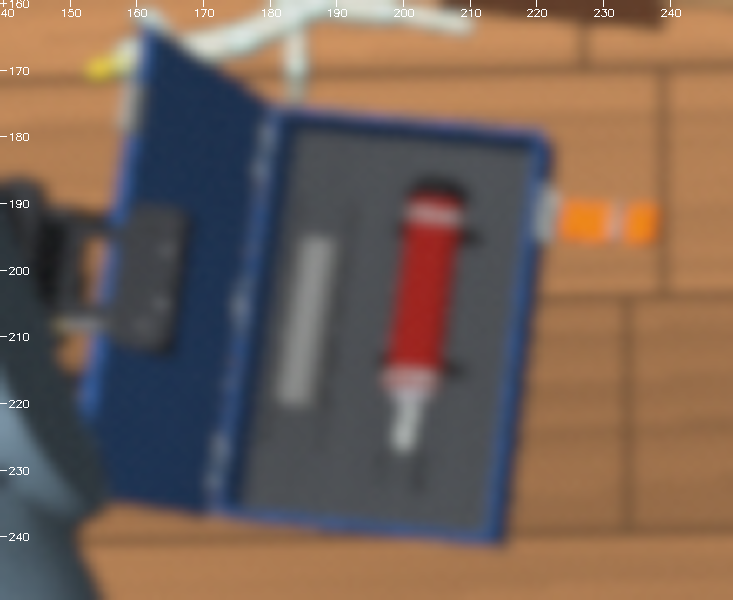

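Run:
```python
from look import *
s=load("scene13");t=load("top13")
for a,b in(((162,163),(180.5,176)),((152,234),(171.5,238))):
    h=onz(t,*b,.062)
    for z in (.21,.22,.228,.232):
        p=onz(t,*a,z);l=R.from_euler('z',-CASE[2]).apply(p-h);print(z,l.round(3),np.degrees(np.arctan2(l[1],l[2])).round(1),np.hypot(l[1],l[2]).round(3))
crop(t,185,180,225,240,"h1.png");crop(s,300,150,350,200,"h2.png")
```

```text
0.21 [0.009 0.03  0.148] 11.3 0.151
0.22 [0.006 0.026 0.158] 9.4 0.16
0.228 [0.004 0.023 0.166] 8.0 0.168
0.232 [0.003 0.022 0.17 ] 7.4 0.171
0.21 [0.003 0.026 0.148] 9.9 0.15
0.22 [0.002 0.023 0.158] 8.1 0.16
0.228 [0.002 0.02  0.166] 6.8 0.167
0.232 [0.002 0.018 0.17 ] 6.2 0.171
```

View pics/h1.png

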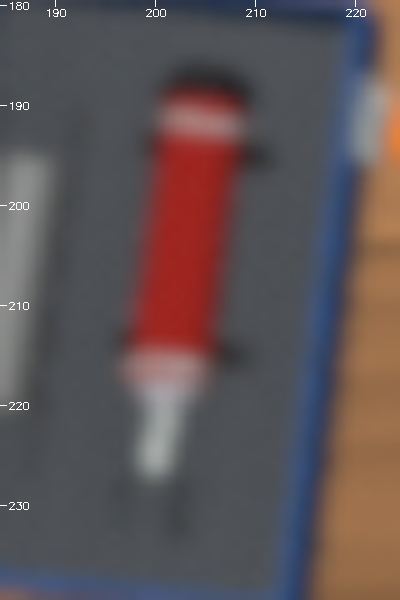

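View pics/h2.png

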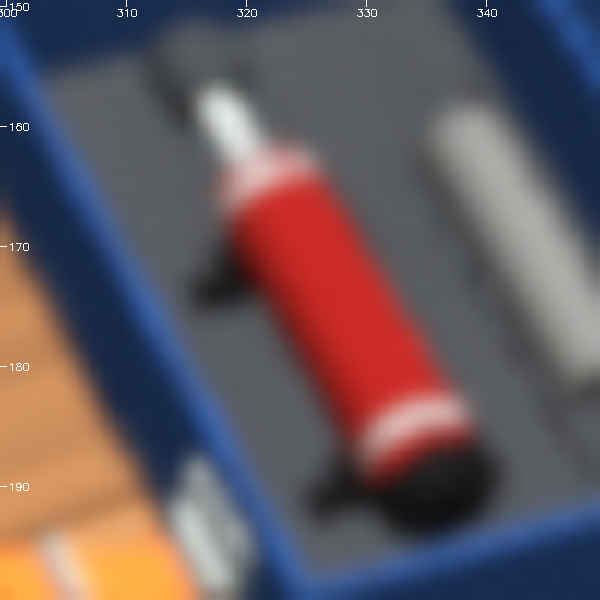

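Run:
```python
from look import *
s=load("scene13");t=load("top13")
g=onz(t,202.8,205,.042);print(g,R.from_euler('z',-CASE[2]).apply(g-[CASE[0],CASE[1],0]))
a=onz(t,204.4,195,.042);b=onz(t,201.2,215,.042);print(np.degrees(np.arctan2(*(a-b)[1::-1])),np.linalg.norm(a-b))
print(tri(t,(202.8,205),s,(329.5,174.5)))
# rim corners of the case (z .062): top + scene
for o in((171.5,238),(180.5,176.5),(222,180.5),(216,241)): print("rim top",onz(t,*o,.062))
```

```text
[0.54306862 0.2489536  0.042     ] [ 0.01342054 -0.01970449  0.042     ]
-8.272942088609984 0.0792931864192861
(array([0.54521322, 0.25310677, 0.04074051]), array([-0.99705881, -0.47570132, -0.93022125,  0.14178739]))
rim top [0.4164504  0.36184891 0.062     ]
rim top [0.65396944 0.33382179 0.062     ]
rim top [0.63467688 0.17187187 0.062     ]
rim top [0.40212856 0.19363079 0.062     ]
```

Request:
step_arm --series '[{"gripper": 0.26, "slide": [0, 0, 0], "turn": [0, 0, 0]}, {"gripper": 0.26, "slide": [0, 0, 0], "turn": [0, 0, 0]}, {"gripper": 0.26, "slide": [0, -0.2, 0], "turn": [0, 0, 0]}, {"gripper": 0.26, "slide": [0, -0.5, 0], "turn": [0, 0, 0]}, {"gripper": 0.26, "slide": [0, -0.7, 0], "turn": [0, 0, 0]}, {"gripper": 0.26, "slide": [0, -0.7, 0], "turn": [0, 0, 0]}]'

```text
time_s: 12.4
position: [0.5284, 0.415, 0.2525]
tcp_rot: [-0.706, 0.04, -0.04, 0.706]
contact_force: [0.0, -0.7, 0.9]
grip_width: 0.0227
```

Request:
step_arm --series '[{"gripper": 0.62, "slide": [0.1, 0, -0.6], "turn": [0, 0, 0]}, {"gripper": 0.62, "slide": [0.2, 0, -0.8], "turn": [0, 0, 0]}, {"gripper": 0.62, "slide": [0.2, 0, -0.9], "turn": [0, 0, 0]}, {"gripper": 0.62, "slide": [0.16, 0, -0.9], "turn": [0, 0, 0]}, {"gripper": 0.62, "slide": [0, 0, 0], "turn": [0, 0, 0]}]'

```text
time_s: 13.02
position: [0.5438, 0.2498, 0.2518]
tcp_rot: [-0.706, 0.041, -0.042, 0.706]
contact_force: [-0.0, -0.1, -0.5]
grip_width: 0.0546
```

Run:
```python
from look import *
s,t,st=snap("14");print(st["position"],st["contact_force"],st["grip_width"],st["qpos"])
crop(s,270,70,400,215,"i1.png");crop(t,140,160,250,250,"i2.png")
a=np.radians(-7);print(delta(st,[.544,.251,.1],axes([np.cos(a),np.sin(a),0],[0,0,-1])))
```

```text
[0.54347465 0.2523768  0.25158353] [ 0.26960059 -0.06996736  0.08665721] 0.054922920212962384 [ 2.36438589e-01  1.96819963e-01  1.48819883e+00  7.25540789e-04
  1.45548708e+00 -1.21982511e+00]
(array([ 0.011,  3.032, -0.029]), array([-0.001,  0.005,  0.   ]))
```

View pics/i1.png

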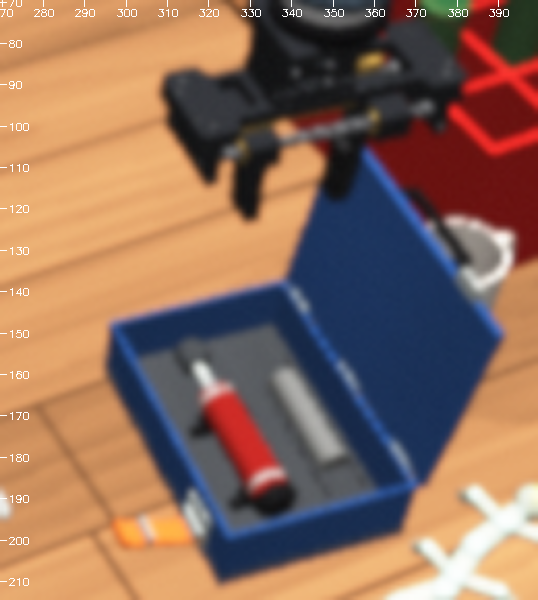

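Request:
step_arm --series '[{"gripper": 0.64, "slide": [0, 0.5, 0], "turn": [0, 0.005, 0]}, {"gripper": 0.64, "slide": [0, 0.9, 0], "turn": [0, 0, 0]}, {"gripper": 0.64, "slide": [0, 0.9, 0], "turn": [0, 0, 0]}, {"gripper": 0.64, "slide": [0, 0.9, 0], "turn": [0, 0, 0]}, {"gripper": 0.64, "slide": [0, 0.8, 0], "turn": [0, 0, 0]}, {"gripper": 0.64, "slide": [0, 0, 0], "turn": [0, 0, 0]}]'

```text
time_s: 13.88
position: [0.54, 0.2529, 0.0474]
tcp_rot: [0.706, -0.045, 0.04, -0.705]
contact_force: [0.4, 0.1, 1.2]
grip_width: 0.056
```

Run:
```python
from look import *
s,t,st=snap("15");print(st["position"],st["contact_force"],st["grip_width"])
crop(s,280,120,380,215,"i3.png");crop(t,150,160,240,250,"i4.png")
for dz in(0,.033):print(proj(s,st["position"]+[0.005,0,dz]),proj(t,st["position"]+[0,0,dz]))
```

```text
[0.54372994 0.25334698 0.05173174] [-0.49203044  0.07919001  0.82527279] 0.0566074702123862
[[329.64319225 173.17682674]] [[201.20625864 204.47936845]]
[[331.05429726 166.50519877]] [[199.56306138 203.16846535]]
```

View pics/i3.png

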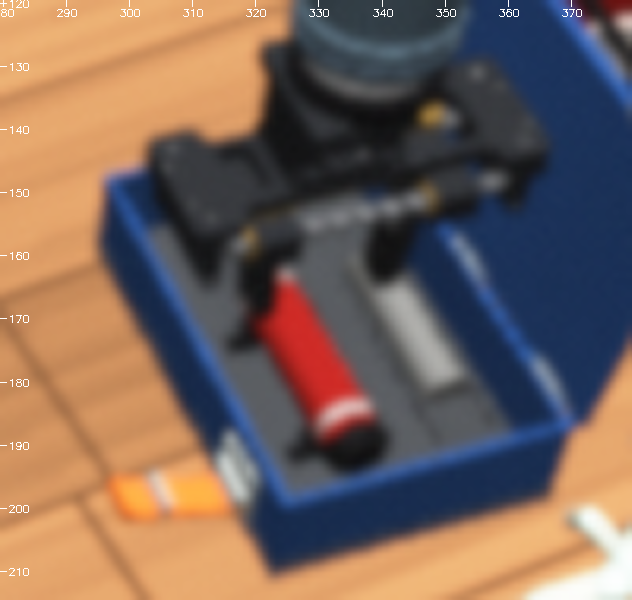

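View pics/i4.png

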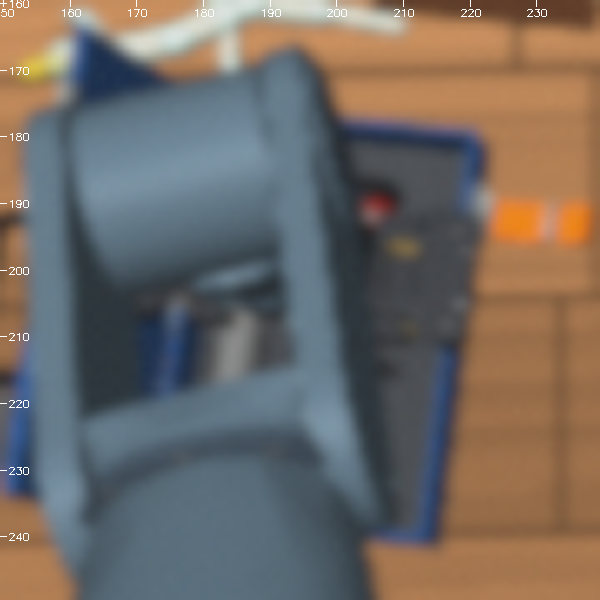

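Request:
step_arm --series '[{"gripper": 0.64, "slide": [0, 0.3, 0], "turn": [0, 0, 0]}, {"gripper": 0.64, "slide": [0, 0.3, 0], "turn": [0, 0, 0]}, {"gripper": 0.64, "slide": [0, 0.25, 0], "turn": [0, 0, 0]}]'

```text
time_s: 14.35
position: [0.5431, 0.252, 0.0074]
tcp_rot: [0.706, -0.043, 0.043, -0.706]
contact_force: [-0.0, -0.2, -0.0]
grip_width: 0.0561
```

Request:
step_arm --series '[{"gripper": 0.64, "slide": [0, 0.2, 0], "turn": [0, 0, 0]}, {"gripper": 0.64, "slide": [0, 0, 0], "turn": [0, 0, 0]}]'

```text
time_s: 14.6
position: [0.5424, 0.2518, -0.003]
tcp_rot: [0.706, -0.044, 0.042, -0.706]
contact_force: [-0.6, 0.4, 0.2]
grip_width: 0.0564
```

Run:
```python
from look import *
s,t,st=snap("16");print(st["position"],st["contact_force"],st["grip_width"])
crop(s,290,130,370,205,"i5.png")
for dz in(0,.033):print(proj(s,st["position"]+[0.005,0,dz]))
```

```text
[ 0.54343816  0.25210279 -0.00177276] [0.27940172 0.84912645 0.93792748] 0.05636157889196385
[[327.11049508 183.521646  ]]
[[328.42937247 177.25482868]]
```

View pics/i5.png

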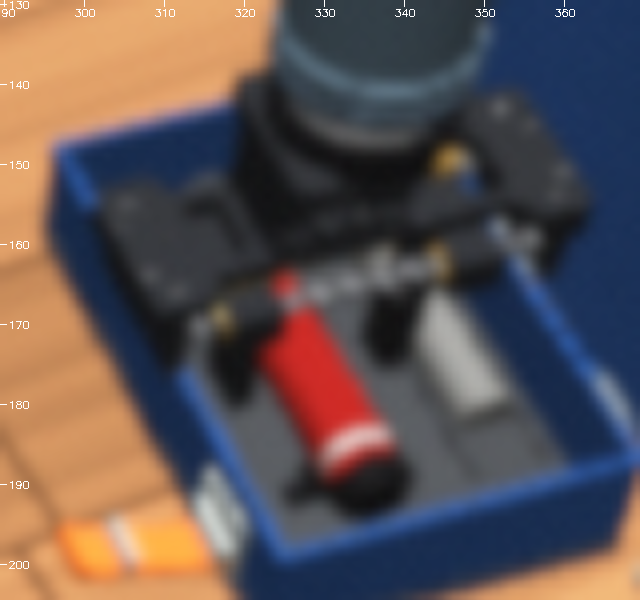

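Request:
step_arm --series '[{"gripper": 0.64, "slide": [0, 0.12, 0], "turn": [0, 0, 0]}, {"gripper": 0.64, "slide": [0, 0.12, 0], "turn": [0, 0, 0]}]'

```text
time_s: 14.95
position: [0.5436, 0.2522, -0.0138]
tcp_rot: [-0.706, 0.043, -0.043, 0.706]
contact_force: [-0.1, 0.4, 0.3]
grip_width: 0.0562
```

Request:
step_arm --series '[{"gripper": 0, "slide": [0, 0, 0], "turn": [0, 0, 0]}, {"gripper": 0, "slide": [0, 0, 0], "turn": [0, 0, 0]}, {"gripper": 0, "slide": [0, 0, 0], "turn": [0, 0, 0]}]'

```text
time_s: 15.32
position: [0.5431, 0.2502, -0.0137]
tcp_rot: [0.707, -0.043, 0.042, -0.705]
contact_force: [-1.8, -8.7, 1.9]
grip_width: 0.0312
```

Request:
step_arm --series '[{"gripper": 0, "slide": [0, -0.2, 0], "turn": [0, 0, 0]}, {"gripper": 0, "slide": [0, -0.4, 0], "turn": [0, 0, 0]}, {"gripper": 0, "slide": [0, -0.7, 0], "turn": [0, 0, 0]}, {"gripper": 0, "slide": [0, -0.8, 0], "turn": [0, 0, 0]}, {"gripper": 0, "slide": [0, -0.8, 0], "turn": [0, 0, 0]}, {"gripper": 0, "slide": [0, -0.8, 0], "turn": [0, 0, 0]}, {"gripper": 0, "slide": [0, -0.5, 0], "turn": [0, 0, 0]}, {"gripper": 0, "slide": [0, 0, 0], "turn": [0, 0, 0]}]'

```text
time_s: 16.32
position: [0.5449, 0.2528, 0.1999]
tcp_rot: [-0.705, 0.041, -0.045, 0.707]
contact_force: [0.4, 0.0, -5.5]
grip_width: 0.0313
```

Run:
```python
from look import *
s,t,st=snap("17");print(st["position"],st["contact_force"],st["grip_width"],st["moment"])
crop(s,260,50,400,215,"j1.png");crop(t,140,140,250,250,"j2.png")
```

```text
[0.54276027 0.25218245 0.19589312] [-1.0908138  -0.23700744 -4.83447983] 0.03105237222680315 [ 0.01774595 -0.00798382 -0.08086817]
```

View pics/j1.png

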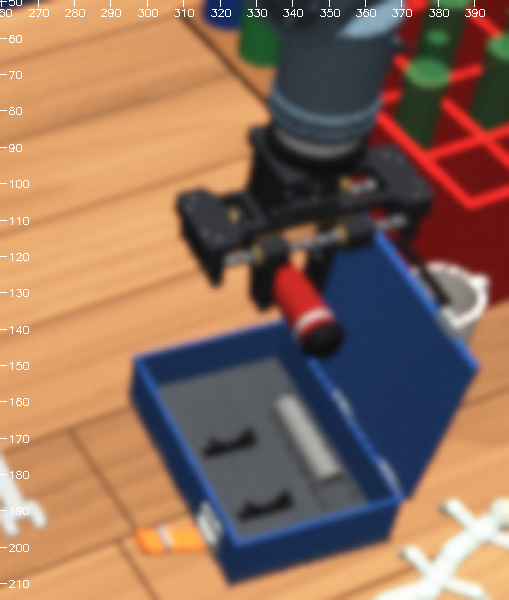

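View pics/j2.png

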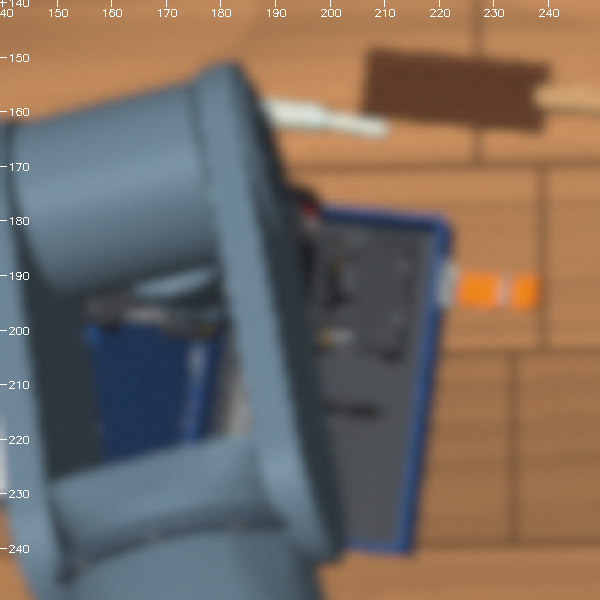

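```bash
cat > plan.py <<'E'
from look import *
def plan(P0,R0,P1,R1,n,dec=2):
    rv=(R0.inv()*R1).as_rotvec();nr=n
    P,Q=np.array(P0,float),R0;rows=[]
    for k in range(1,n+1):
        a=.5-.5*np.cos(np.pi*k/n) if n>4 else k/n
        Pk=P0+(P1-P0)*a;Qk=R0*R.from_rotvec(rv*a)
        d=np.round(Q.inv().apply(Pk-P)/.05,dec);r=np.round((Q.inv()*Qk).as_rotvec()/(np.pi/2),dec+1)
        P=P+Q.apply(d*.05);Q=Q*R.from_rotvec(r*np.pi/2)
        rows.append({"slide":[float(v)+0. for v in d],"turn":[float(v)+0. for v in r]})
    import json
    for r in rows: print(json.dumps(r),round(float(np.linalg.norm(r["slide"])*50),1),round(float(np.linalg.norm(r["turn"])*90),1))
    print("end err mm",(P-P1)*1e3,"deg",np.degrees((Q.inv()*R1).magnitude()))
N=np.array([.509,-.2118,.092]);psi=np.radians(10.85)
n=np.array([np.cos(np.radians(40))*np.cos(psi),np.cos(np.radians(40))*np.sin(psi),np.sin(np.radians(40))])
Rg=axes(n,[np.cos(psi)*np.sin(np.radians(40)),np.sin(psi)*np.sin(np.radians(40)),-np.cos(np.radians(40))])
OFF=np.array([0,.050,0]) # TCP from gun origin in tool frame
E
python3 - <<'E'
from plan import *
st=bot.read_state()
P1=N+.205*n+Rg.apply(OFF);print(P1)
plan(st["position"],R.from_quat(st["tcp_rot"]),P1,Rg,16)
E
```

```text
[ 0.69479661 -0.17618933  0.18546924]
{"slide": [0.04, 0.0, -0.08], "turn": [0.001, -0.002, -0.004]} 4.5 0.4
{"slide": [0.11, 0.01, -0.23], "turn": [0.002, -0.005, -0.013]} 12.8 1.3
{"slide": [0.19, 0.01, -0.38], "turn": [0.003, -0.009, -0.02]} 21.2 2.0
{"slide": [0.23, 0.02, -0.51], "turn": [0.004, -0.012, -0.028]} 28.0 2.8
{"slide": [0.28, 0.04, -0.63], "turn": [0.005, -0.014, -0.033]} 34.5 3.3
{"slide": [0.3, 0.05, -0.73], "turn": [0.006, -0.017, -0.038]} 39.5 3.8
{"slide": [0.3, 0.07, -0.79], "turn": [0.007, -0.017, -0.042]} 42.4 4.1
{"slide": [0.28, 0.08, -0.84], "turn": [0.007, -0.019, -0.043]} 44.5 4.3
{"slide": [0.26, 0.09, -0.84], "turn": [0.006, -0.018, -0.043]} 44.2 4.2
{"slide": [0.21, 0.09, -0.82], "turn": [0.007, -0.018, -0.041]} 42.6 4.1
{"slide": [0.17, 0.09, -0.77], "turn": [0.006, -0.017, -0.038]} 39.7 3.8
{"slide": [0.13, 0.08, -0.67], "turn": [0.005, -0.014, -0.033]} 34.4 3.3
{"slide": [0.08, 0.06, -0.55], "turn": [0.004, -0.012, -0.028]} 28.0 2.8
{"slide": [0.06, 0.05, -0.42], "turn": [0.003, -0.009, -0.02]} 21.4 2.0
{"slide": [0.03, 0.03, -0.25], "turn": [0.002, -0.005, -0.013]} 12.7 1.3
{"slide": [0.01, 0.01, -0.09], "turn": [0.001, -0.002, -0.004]} 4.6 0.4
end err mm [ 0.02250115 -0.03985742  0.13391779] deg 0.026232360294945266
```

Request:
step_arm --series '[{"gripper": 0, "slide": [0.04, 0, -0.08], "turn": [0.001, -0.002, -0.004]}, {"gripper": 0, "slide": [0.11, 0.01, -0.23], "turn": [0.002, -0.005, -0.013]}, {"gripper": 0, "slide": [0.19, 0.01, -0.38], "turn": [0.003, -0.009, -0.02]}, {"gripper": 0, "slide": [0.23, 0.02, -0.51], "turn": [0.004, -0.012, -0.028]}, {"gripper": 0, "slide": [0.28, 0.04, -0.63], "turn": [0.005, -0.014, -0.033]}, {"gripper": 0, "slide": [0.3, 0.05, -0.73], "turn": [0.006, -0.017, -0.038]}, {"gripper": 0, "slide": [0.3, 0.07, -0.79], "turn": [0.007, -0.017, -0.042]}, {"gripper": 0, "slide": [0.28, 0.08, -0.84], "turn": [0.007, -0.019, -0.043]}]'

```text
time_s: 17.42
position: [0.6188, 0.0359, 0.1901]
tcp_rot: [-0.685, -0.134, -0.113, 0.708]
contact_force: [1.3, 0.8, -3.6]
grip_width: 0.0311
```

Request:
step_arm --series '[{"gripper": 0, "slide": [0.26, 0.09, -0.84], "turn": [0.006, -0.018, -0.043]}, {"gripper": 0, "slide": [0.21, 0.09, -0.82], "turn": [0.007, -0.018, -0.041]}, {"gripper": 0, "slide": [0.17, 0.09, -0.77], "turn": [0.006, -0.017, -0.038]}, {"gripper": 0, "slide": [0.13, 0.08, -0.67], "turn": [0.005, -0.014, -0.033]}, {"gripper": 0, "slide": [0.08, 0.06, -0.55], "turn": [0.004, -0.012, -0.028]}, {"gripper": 0, "slide": [0.06, 0.05, -0.42], "turn": [0.003, -0.009, -0.02]}, {"gripper": 0, "slide": [0.03, 0.03, -0.25], "turn": [0.002, -0.005, -0.013]}, {"gripper": 0, "slide": [0.01, 0.01, -0.09], "turn": [0.001, -0.002, -0.004]}]'

```text
time_s: 18.42
position: [0.6941, -0.1778, 0.1845]
tcp_rot: [-0.639, -0.303, -0.178, 0.684]
contact_force: [0.2, 0.3, -4.7]
grip_width: 0.0314
```

Run:
```python
from plan import *
s,t,st=snap("18");print(st["position"],st["contact_force"],st["grip_width"],st["moment"],st["qpos"])
Q=R.from_quat(st["tcp_rot"])
print(delta(st,N+.205*n+Rg.apply(OFF),Rg))
g=st["position"]-Q.apply(OFF)
for k in (-.055,0,.055,.105,.113): print(k,proj(s,g-Q.apply([k,0,0])),proj(t,g-Q.apply([k,0,0])))
crop(s,130,130,270,260,"k1.png");crop(t,270,130,370,260,"k2.png")
```

```text
[ 0.69451617 -0.17698987  0.1851041 ] [-0.16835631  0.11679829 -5.20739766] 0.03112856918388605 [-0.11930312  0.68785247 -0.01827617] [-0.65876902  0.17881722  1.82312677  0.74748744  0.7861288  -2.86557989]
(array([ 0.011, -0.   ,  0.015]), array([ 0.   , -0.   , -0.001]))
-0.055 [[223.48820403 218.46656262]] [[317.92325251 145.30398368]]
0 [[215.32078978 215.3082003 ]] [[319.31810773 160.10091317]]
0.055 [[207.89128472 212.43518957]] [[320.65065998 174.23691913]]
0.105 [[201.69669341 210.03972349]] [[321.81144919 186.55082515]]
0.113 [[200.7506275  209.67387712]] [[321.99290201 188.47571641]]
```

View pics/k1.png

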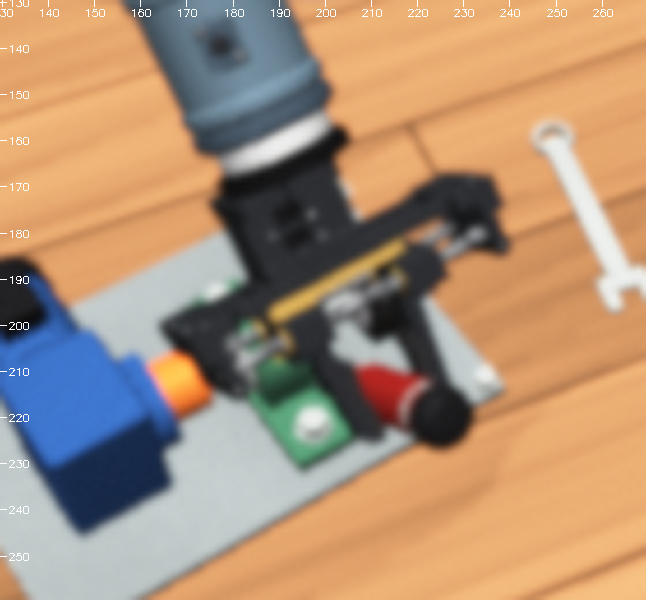

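View pics/k2.png

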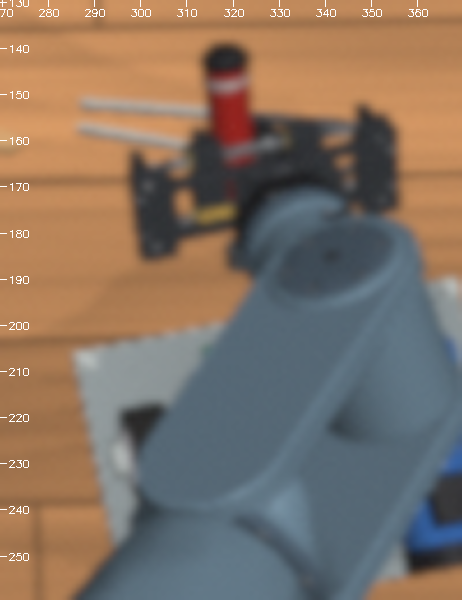

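Run:
```python
from plan import *
s=load("scene0");t=load("top0")
crop(t,312,200,336,222,"m1.png",25);crop(s,180,195,204,215,"m2.png",25)
print("ball",proj(t,N),proj(s,N));print("hex",proj(t,N-.012*n),proj(s,N-.012*n), "tip",proj(t,N+.006*n),proj(s,N+.006*n))
```

```text
ball [[323.81964967 209.65282041]] [[190.9199112  205.76698782]]
hex [[324.07266816 212.31797954]] [[189.7013191 205.3017116]] tip [[323.69226503 208.31101992]] [[191.5372647  206.00270238]]
```

View pics/m1.png

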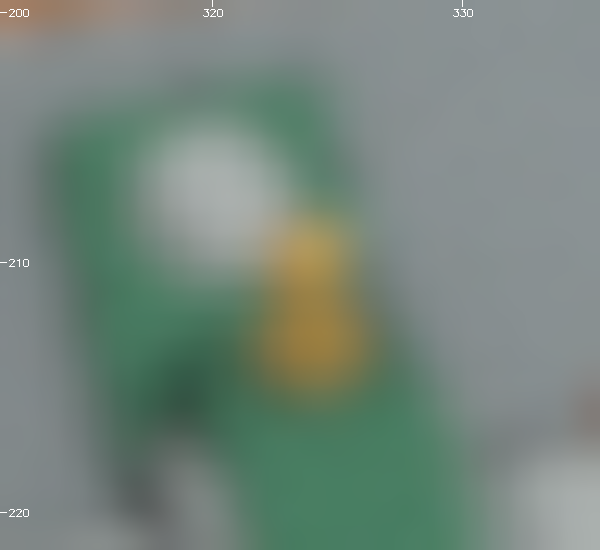

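View pics/m2.png

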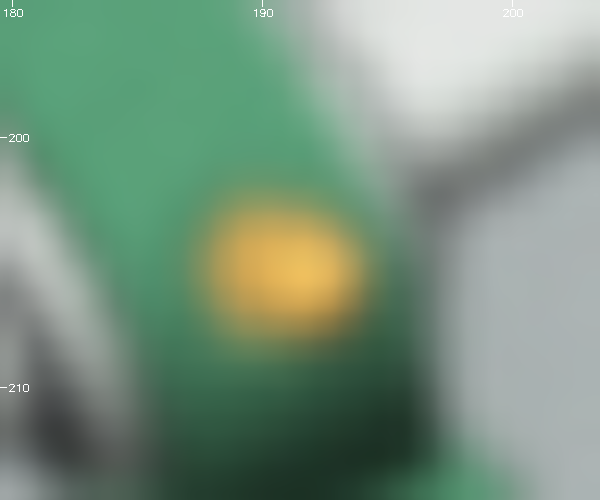

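Run:
```python
from plan import *
s=load("scene0");t=load("top0")
q=least_squares(lambda p:np.r_[proj(t,[*p,.092])[0]-(324.0,209.7),proj(s,[*p,.092])[0]-(191.8,205.4)],[.5,-.2]);print(q.x,q.fun)
print(tri(t,(324.0,209.7),s,(191.8,205.4)))
s=load("scene18");t=load("top18")
crop(t,305,132,335,172,"m3.png",15);crop(s,203,203,235,230,"m4.png",22)
```

```text
[ 0.50886456 -0.21032718] [-0.57490421 -0.00341955 -0.42812703  0.1635585 ]
(array([ 0.50924682, -0.2103305 ,  0.09323776]), array([-0.52619027, -0.15037207, -0.4399746 ,  0.01099691]))
```

View pics/m3.png

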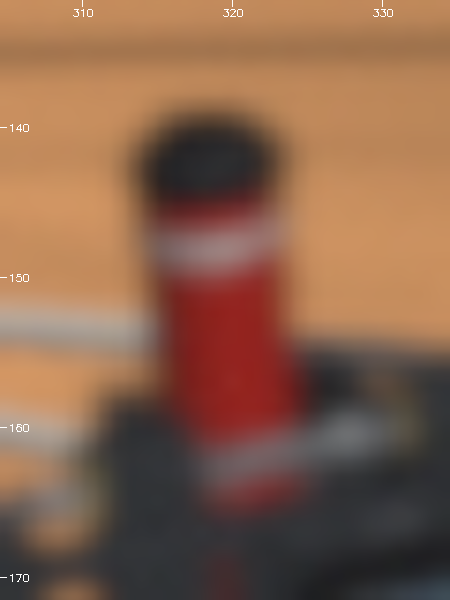

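View pics/m4.png

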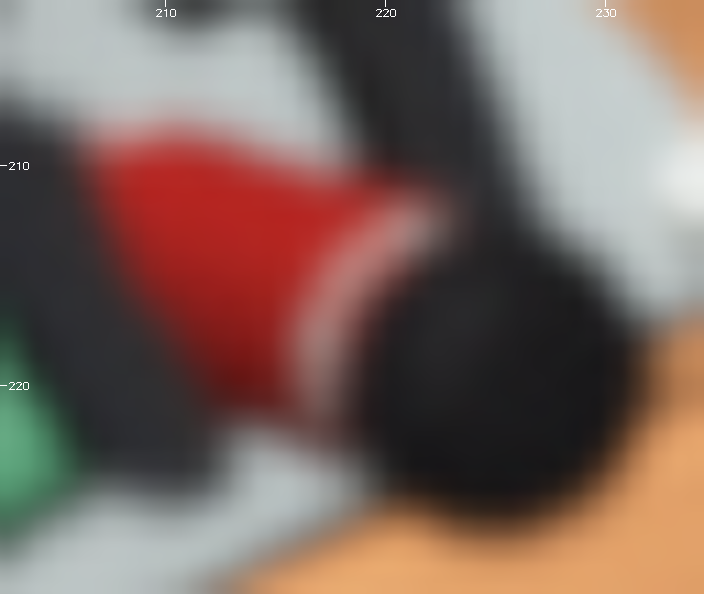

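```bash
cat >> plan.py <<'E'
def overlay(c,st,u0,v0,u1,v1,s,name,off=OFF,seat=.105,dx=0.,rots=None):
    im=cv2.resize(c["image"][v0:v1,u0:u1],None,fx=s,fy=s,interpolation=cv2.INTER_CUBIC)
    Q=R.from_quat(st["tcp_rot"]);g=st["position"]-Q.apply(off)
    if rots is not None: Q=Q*R.from_rotvec(rots)
    a=np.linspace(0,2*np.pi,60)
    def draw(k,r,col):
        P=g+Q.apply(np.c_[np.full(60,-k+dx),r*np.cos(a),r*np.sin(a)])
        p=((proj(c,P)+.5-[u0,v0])*s).astype(np.int32);cv2.polylines(im,[p],True,col,1)
    for k,r,col in((-.071,.016,(255,255,0)),(-.055,.016,(0,255,0)),(0,.016,(0,255,255)),(.055,.016,(0,255,0)),(seat-.014,.013,(255,0,255)),(seat+.008,.013,(255,0,255))): draw(k,r,col)
    p=((proj(c,[N,N-.012*n])+.5-[u0,v0])*s).astype(int)
    for q in p: cv2.circle(im,tuple(int(x) for x in q),5,(0,0,255),1)
    cv2.imwrite("pics/"+name,im)
E
python3 - <<'E'
from plan import *
st={"position":np.array([.6945,-.177,.1851]),"tcp_rot":[-0.639,-0.303,-0.178,0.684]}
st["tcp_rot"]=Rg.as_quat()
overlay(load("top18"),st,300,132,340,222,6,"n1.png");overlay(load("scene18"),st,183,195,240,235,13,"n2.png")
E
```

```text
(no output)
```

View pics/n1.png

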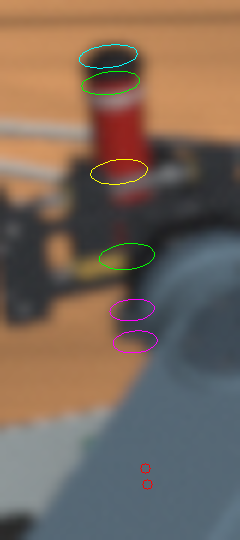

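View pics/n2.png

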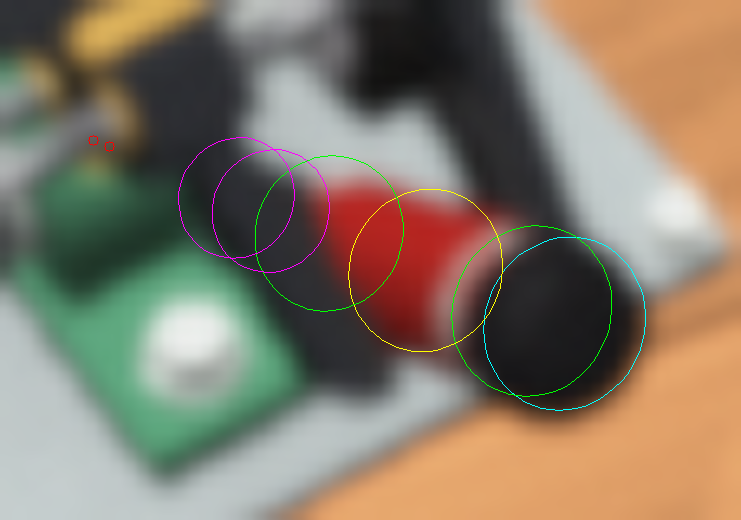

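```bash
sed -i 's/^N=.*;psi/N=np.array([.509,-.2107,.092]);psi/' plan.py
python3 - <<'E'
from plan import *
st=bot.read_state()
print(delta(st,N+.125*n+Rg.apply(OFF),Rg))
E
```

```text
(array([-1.586,  0.004,  0.035]), array([ 0.   , -0.   , -0.001]))
```

Request:
step_arm --series '[{"gripper": 0, "slide": [-0.3, 0, 0.035], "turn": [0, 0, 0]}, {"gripper": 0, "slide": [-0.4, 0, 0], "turn": [0, 0, 0]}, {"gripper": 0, "slide": [-0.4, 0, 0], "turn": [0, 0, 0]}, {"gripper": 0, "slide": [-0.3, 0, 0], "turn": [0, 0, 0]}, {"gripper": 0, "slide": [-0.19, 0, 0], "turn": [0, 0, 0]}, {"gripper": 0, "slide": [0, 0, 0], "turn": [0, 0, 0]}]'

```text
time_s: 19.27
position: [0.6344, -0.1856, 0.1342]
tcp_rot: [-0.639, -0.303, -0.178, 0.685]
contact_force: [0.4, 0.2, -4.1]
grip_width: 0.0312
```

Run:
```python
from plan import *
s,t,st=snap("19");print(st["position"],st["contact_force"],st["moment"],st["grip_width"])
print(delta(st,N+.125*n+Rg.apply(OFF),Rg))
overlay(t,st,295,140,345,230,6,"o1.png");overlay(s,st,170,180,235,230,12,"o2.png")
```

```text
[ 0.63546598 -0.1861419   0.13536541] [-0.7672975   0.63378297 -4.4331476 ] [-0.10108619  0.67483342 -0.01963174] 0.03102128944476646
(array([-0.031,  0.008, -0.006]), array([0.   , 0.001, 0.001]))
```

View pics/o1.png

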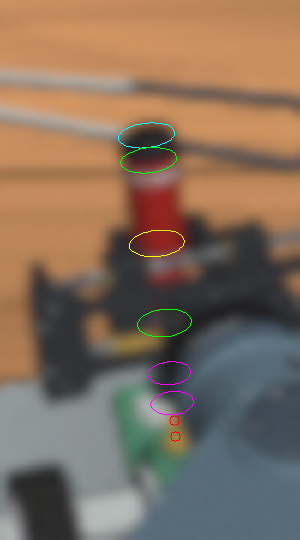

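View pics/o2.png

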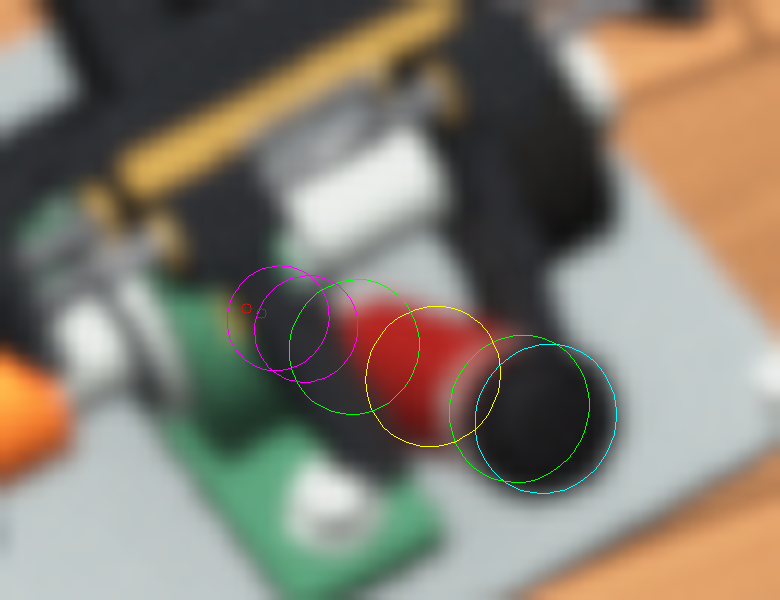

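Request:
step_arm --series '[{"gripper": 0, "slide": [-0.1, 0, 0], "turn": [0, 0, 0]}, {"gripper": 0, "slide": [-0.1, 0, 0], "turn": [0, 0, 0]}, {"gripper": 0, "slide": [0, 0, 0], "turn": [0, 0, 0]}]'

```text
time_s: 19.75
position: [0.6272, -0.1874, 0.1279]
tcp_rot: [-0.639, -0.303, -0.178, 0.684]
contact_force: [0.6, 0.6, -4.2]
grip_width: 0.0313
```

```bash
cat > f.py <<'E'
from plan import *
st=bot.read_state();Q=R.from_quat(st["tcp_rot"])
f=Q.inv().apply(st["contact_force"]-np.array([0,0,-4.5]));print("F tool xyz",f.round(2),"w",round(st["grip_width"],4))
d=Q.inv().apply(st["position"]-(N+.105*n+Rg.apply(OFF)))*1e3;print("seat - ball (tool mm)",d.round(1), "rot err deg",np.degrees((Q.inv()*Rg).as_rotvec()).round(2),"M tool",Q.inv().apply(st["moment"]-np.array([-.10,.68,-.02])).round(2),st["time_s"])
E
python3 f.py
```

```text
F tool xyz [0.76 0.19 0.48] w 0.0313
seat - ball (tool mm) [10.4 -0.1  0.7] rot err deg [-0.01 -0.01 -0.02] M tool [ 0.02 -0.03  0.02] 19.75
```

Request:
step_arm --series '[{"gripper": 0, "slide": [-0.06, 0, 0], "turn": [0, 0, 0]}, {"gripper": 0, "slide": [-0.06, 0, 0], "turn": [0, 0, 0]}]'

```text
time_s: 20.0
position: [0.6237, -0.188, 0.1257]
tcp_rot: [-0.639, -0.302, -0.178, 0.685]
contact_force: [-0.2, -0.1, -4.0]
grip_width: 0.0311
```

```bash
python3 f.py
```

```text
F tool xyz [ 0.14 -0.56 -0.08] w 0.0311
seat - ball (tool mm) [ 6.2 -0.7  0.7] rot err deg [ 0.03 -0.06 -0.14] M tool [ 0.06  0.01 -0.04] 20.0
```

Request:
step_arm --series '[{"gripper": 0, "slide": [-0.04, 0, 0], "turn": [0, 0, 0]}]'

```text
time_s: 20.12
position: [0.6225, -0.188, 0.1251]
tcp_rot: [-0.639, -0.302, -0.177, 0.685]
contact_force: [-0.6, 0.4, -5.0]
grip_width: 0.031
```

```bash
python3 f.py
```

```text
F tool xyz [-0.76  0.04  0.52] w 0.031
seat - ball (tool mm) [ 4.9 -0.9  0.9] rot err deg [ 0.05 -0.1  -0.22] M tool [-0.   -0.03 -0.04] 20.125
```

Request:
step_arm --series '[{"gripper": 0, "slide": [-0.04, 0, 0], "turn": [0, 0, 0]}, {"gripper": 0, "slide": [0, 0, 0], "turn": [0, 0, 0]}]'

```text
time_s: 20.38
position: [0.6215, -0.1881, 0.1245]
tcp_rot: [-0.64, -0.301, -0.177, 0.685]
contact_force: [-0.0, -0.6, -4.0]
grip_width: 0.0314
```

```bash
python3 f.py
```

```text
F tool xyz [ 0.21 -0.5  -0.6 ] w 0.0314
seat - ball (tool mm) [ 3.8 -1.2  1. ] rot err deg [ 0.06 -0.14 -0.29] M tool [ 0.04 -0.03 -0.02] 20.375
```

Request:
step_arm --series '[{"gripper": 0, "slide": [-0.04, 0, 0], "turn": [0, 0, 0]}, {"gripper": 0, "slide": [0, 0, 0], "turn": [0, 0, 0]}]'

```text
time_s: 20.62
position: [0.6208, -0.1884, 0.1244]
tcp_rot: [-0.64, -0.301, -0.177, 0.685]
contact_force: [1.9, 0.3, -3.1]
grip_width: 0.0316
```

```bash
python3 f.py
```

```text
F tool xyz [ 2.44  0.15 -0.02] w 0.0316
seat - ball (tool mm) [ 3.2 -1.6  0.9] rot err deg [ 0.11 -0.16 -0.31] M tool [-0.06 -0.02 -0.48] 20.625
```

```bash
python3 - <<'E'
from plan import *
st=bot.read_state();print(st["qpos"].round(3),st["dq"].round(3),st["joint_efforts"].round(2))
s,t,st=snap("20");print(st["position"],st["contact_force"])
overlay(t,st,295,140,345,230,6,"p1.png");overlay(s,st,170,180,235,230,12,"p2.png")
E
python3 f.py
```

```text
[-0.776  0.15   2.003  0.87   0.755 -3.118] [ 0.001  0.001  0.    -0.002 -0.002  0.001] [ -0.58 -37.37 -28.81   1.83   0.05   0.04]
[ 0.62078268 -0.18836107  0.12438981] [ 3.4973771  -0.26569767 -1.65626418]
F tool xyz [ 4.42 -0.03 -0.91] w 0.0313
seat - ball (tool mm) [ 3.1 -1.6  0.9] rot err deg [ 0.1  -0.16 -0.31] M tool [-0.02 -0.06 -0.6 ] 20.725
```

View pics/p1.png

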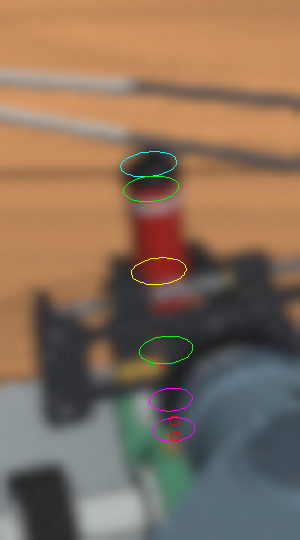

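View pics/p2.png

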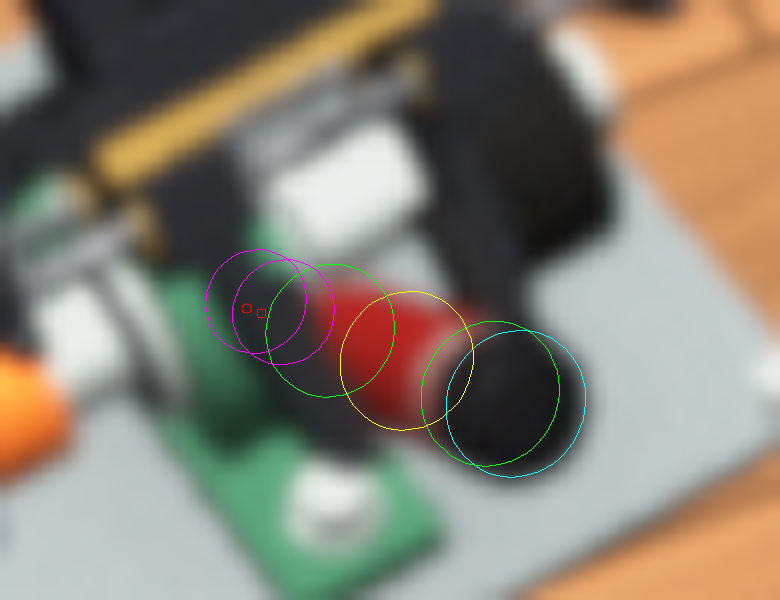

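```bash
cat > kin.py <<'E'
from plan import *
def fk(q,m,sg=1):
    lat,h,a1,L2,L3,e3,Lt=m[:7]
    Rz=lambda a:R.from_euler('z',a);Ry=lambda a:R.from_euler('y',a)
    B=Rz(q[0]);p=B.apply([a1,lat,h])
    U=B*Ry(q[1]);p=p+U.apply([0,0,L2])
    F=U*Ry(q[2]);p=p+F.apply([e3,0,L3])
    Wr=F*Rz(sg*q[3])*Ry(q[4])*Rz(q[5])
    # tool: approach = Wr z -> tool y ; tool x: from Wr axes
    p=p+Wr.apply([0,0,Lt])
    M=Wr.as_matrix();T=np.c_[-M[:,1]*1.,M[:,2],np.cross(-M[:,1],M[:,2])]
    return p,R.from_matrix(T)
D=[([1.04973663,.181534951,1.60799554,0,1.35383221,-.206295077],[.17769311,.54621608,.20131967]),
([.134931406,.290147597,1.47616864,.00045,1.37694556,-1.32161216],[.5914,.1993,.2015]),
([.13193612,.46023368,1.56159594,0,1.12039182,-1.32514183],[.59930343,.19836436,.0568127]),
([.13191295,.4771159,1.56628583,0,1.09875672,-1.32513126],[.59933306,.19835518,.04435694]),
([.236438589,.196819963,1.48819883,.0007255,1.45548708,-1.21982511],[.54347465,.2523768,.25158353]),
([-.65876902,.17881722,1.82312677,.74748744,.7861288,-2.86557989],[.69451617,-.17698987,.1851041])]
st=bot.read_state();D.append((st["qpos"],st["position"]))
best=None
for sg in(1,-1):
    r=least_squares(lambda m:np.concatenate([fk(q,m,sg)[0]-p for q,p in D]+[[.02*(m[5])]]),[.1,.3,0,.4,.4,0,.2])
    c=np.sqrt((r.fun**2).mean())
    if best is None or c<best[0]:best=(c,sg,r.x,r.fun)
c,sg,m,res=best
if __name__=="__main__":
    print(sg,m.round(4),c,res.reshape(-1)[:-1].reshape(-1,3).round(4).tolist())
    print(np.degrees((fk(D[0][0],m,sg)[1].inv()*R.from_quat([.69895449,-.11104308,.11060879,-.69778059])).magnitude()))
    print(np.degrees((fk(st["qpos"],m,sg)[1].inv()*R.from_quat(st["tcp_rot"])).magnitude()))
lo=np.array([-2.99,-.89,.3,-1.14,0,-3.12]);hi=np.array([2.99,2.07,2.58,4.28,2.63,3.12])
def ik(P,Q,q0):
    f=lambda q:np.r_[(fk(q,m,sg)[0]-P)*10,(fk(q,m,sg)[1].inv()*Q).as_rotvec()]
    r=least_squares(f,np.clip(q0,lo+.01,hi-.01),bounds=(lo,hi));return r.x,np.abs(r.fun).max()
E
python3 kin.py
```

```text
1 [ 0.1178  0.3132 -0.      0.4381  0.5145  0.0852  0.3479] 0.0003640394866614874 [[-0.0, -0.0, 0.0], [-0.0, 0.0, 0.0], [0.0, 0.0, 0.0], [0.0, 0.0, 0.0], [-0.0001, -0.0, 0.0], [0.0, -0.0, -0.0], [0.0, -0.0001, -0.0]]
0.000969893965993139
3.962950712154096e-14
```

Run:
```python
from kin import *
for phi in (0,-15,-30,-40,-50,15,30,45):
    Rr=Rg*R.from_euler('x',phi,degrees=True)
    for k in (.105,.09):
        P=N+k*n+Rr.apply(OFF)
        q,e=ik(P,Rr,st["qpos"]);print(phi,k,q.round(3),round(e,4),"tcpz",P[2].round(3),"approach",Rr.as_matrix()[:,1].round(2))
```

```text
0 0.105 [-0.778  0.155  2.004  0.87   0.754 -3.12 ] 0.0089 tcpz 0.121 approach [ 0.63  0.12 -0.77]
0 0.09 [-0.789  0.154  2.02   0.857  0.749 -3.12 ] 0.0258 tcpz 0.112 approach [ 0.63  0.12 -0.77]
-15 0.105 [-0.659  0.084  2.111  0.873  0.395 -3.05 ] 0.0 tcpz 0.122 approach [ 0.66 -0.14 -0.74]
-15 0.09 [-0.68   0.084  2.136  0.926  0.392 -3.12 ] 0.0027 tcpz 0.113 approach [ 0.66 -0.14 -0.74]
-30 0.105 [-0.495  0.1    2.157 -0.732  0.053 -1.346] 0.0 tcpz 0.126 approach [ 0.64 -0.39 -0.66]
-30 0.09 [-0.526  0.099  2.192  0.515  0.    -2.612] 0.0111 tcpz 0.117 approach [ 0.64 -0.39 -0.66]
-40 0.105 [-0.415  0.123  2.107 -1.14   0.231 -0.883] 0.0834 tcpz 0.13 approach [ 0.6  -0.54 -0.59]
-40 0.09 [-0.437  0.118  2.131 -1.14   0.206 -0.894] 0.0939 tcpz 0.121 approach [ 0.6  -0.54 -0.59]
-50 0.105 [-0.332  0.168  2.033 -1.14   0.437 -0.814] 0.1662 tcpz 0.135 approach [ 0.55 -0.67 -0.49]
-50 0.09 [-0.351  0.161  2.058 -1.14   0.415 -0.82 ] 0.1748 tcpz 0.125 approach [ 0.55 -0.67 -0.49]
15 0.105 [-0.843  0.283  1.852  0.828  1.07  -3.12 ] 0.0273 tcpz 0.122 approach [ 0.56  0.37 -0.74]
15 0.09 [-0.855  0.283  1.868  0.814  1.065 -3.12 ] 0.043 tcpz 0.113 approach [ 0.56  0.37 -0.74]
30 0.105 [-0.876  0.444  1.681  0.807  1.36  -3.12 ] 0.0387 tcpz 0.126 approach [ 0.45  0.6  -0.66]
30 0.09 [-0.887  0.445  1.697  0.791  1.355 -3.12 ] 0.0543 tcpz 0.117 approach [ 0.45  0.6  -0.66]
45 0.105 [-0.884  0.622  1.5    0.804  1.632 -3.12 ] 0.0487 tcpz 0.132 approach [ 0.31  0.78 -0.54]
45 0.09 [-0.895  0.624  1.515  0.786  1.627 -3.12 ] 0.0683 tcpz 0.123 approach [ 0.31  0.78 -0.54]
```

Run:
```python
from kin import *
import kin
kin.lo=np.array([-2.99,-.89,.3,-5,0,-6.]);kin.hi=np.array([2.99,2.07,2.58,5,2.63,6])
for phi in (-6,-12,-18,-22,-26,-30,0,30,60):
    q=st["qpos"];out=[]
    for k in (.2,.16,.125,.105,.098,.09):
        Rr=Rg*R.from_euler('x',phi,degrees=True);P=N+k*n+Rr.apply(OFF)
        q,e=ik(P,Rr,q if k<.2 else [-.6,.2,1.8,.7,.7,-2.9]);out.append((k,*q[[0,3,4,5]].round(2),round(e,3)))
    print(phi,out)
```

```text
-6 [(0.2, np.float64(-0.62), np.float64(0.7), np.float64(0.65), np.float64(-2.81), np.float64(0.0)), (0.16, np.float64(-0.67), np.float64(0.78), np.float64(0.63), np.float64(-2.93), np.float64(0.0)), (0.125, np.float64(-0.71), np.float64(0.85), np.float64(0.62), np.float64(-3.05), np.float64(0.0)), (0.105, np.float64(-0.74), np.float64(0.89), np.float64(0.62), np.float64(-3.12), np.float64(0.0)), (0.098, np.float64(-0.75), np.float64(0.91), np.float64(0.62), np.float64(-3.14), np.float64(0.0)), (0.09, np.float64(-0.76), np.float64(0.92), np.float64(0.61), np.float64(-3.17), np.float64(0.0))]
-12 [(0.2, np.float64(-0.57), np.float64(0.61), np.float64(0.52), np.float64(-2.69), np.float64(0.0)), (0.16, np.float64(-0.61), np.float64(0.71), np.float64(0.49), np.float64(-2.84), np.float64(0.0)), (0.125, np.float64(-0.66), np.float64(0.82), np.float64(0.48), np.float64(-2.99), np.float64(0.0)), (0.105, np.float64(-0.69), np.float64(0.88), np.float64(0.47), np.float64(-3.08), np.float64(0.0)), (0.098, np.float64(-0.7), np.float64(0.91), np.float64(0.47), np.float64(-3.11), np.float64(0.0)), 
[... 3597 characters left out ...]
), (0.09, np.float64(-0.91), np.float64(0.83), np.float64(1.35), np.float64(-3.22), np.float64(0.0))]
60 [(0.2, np.float64(-0.79), np.float64(0.92), np.float64(1.92), np.float64(-3.0), np.float64(0.0)), (0.16, np.float64(-0.83), np.float64(0.88), np.float64(1.91), np.float64(-3.07), np.float64(0.0)), (0.125, np.float64(-0.86), np.float64(0.85), np.float64(1.89), np.float64(-3.13), np.float64(0.0)), (0.105, np.float64(-0.88), np.float64(0.83), np.float64(1.88), np.float64(-3.17), np.float64(0.0)), (0.098, np.float64(-0.88), np.float64(0.82), np.float64(1.88), np.float64(-3.18), np.float64(0.0)), (0.09, np.float64(-0.89), np.float64(0.81), np.float64(1.88), np.float64(-3.19), np.float64(0.0))]
```

Request:
step_arm --series '[{"gripper": 0, "slide": [0.1, 0, 0], "turn": [0, 0, 0]}, {"gripper": 0, "slide": [0.4, 0, 0], "turn": [0, 0, 0]}, {"gripper": 0, "slide": [0.4, 0, 0], "turn": [0, 0, 0]}, {"gripper": 0, "slide": [0, 0, 0], "turn": [0, 0, 0]}]'

```text
time_s: 21.22
position: [0.6552, -0.1816, 0.1533]
tcp_rot: [-0.64, -0.301, -0.177, 0.685]
contact_force: [0.1, 0.2, -4.4]
grip_width: 0.0315
```

```bash
python3 f.py
cat >> plan.py <<'E'
PHI=-22.
Rp=Rg*R.from_euler('x',PHI,degrees=True)
E
python3 - <<'E'
from kin import *
from plan import plan
st=bot.read_state();print(st["qpos"].round(3))
Q0=R.from_quat(st["tcp_rot"]);g0=st["position"]-Q0.apply(OFF);g1=N+.140*n
# path as gun-origin interpolation
P,Q=st["position"].copy(),Q0
import json
K=6
for k in range(1,K+1):
    a=k/K;Qk=Q0*R.from_rotvec((Q0.inv()*Rp).as_rotvec()*a);Pk=g0+(g1-g0)*a+Qk.apply(OFF)
    d=np.round(Q.inv().apply(Pk-P)/.05,3);r=np.round((Q.inv()*Qk).as_rotvec()/(np.pi/2),3)
    P=P+Q.apply(d*.05);Q=Q*R.from_rotvec(r*np.pi/2)
    print(json.dumps({"slide":d.tolist(),"turn":r.tolist()}),ik(P,Q,st["qpos"])[0].round(2))
E
```

```text
F tool xyz [0.13 0.   0.21] w 0.0315
seat - ball (tool mm) [48.6 -1.4  1.1] rot err deg [ 0.08 -0.07 -0.32] M tool [-0.01 -0.04 -0.03] 21.225
[-0.714  0.156  1.923  0.807  0.766 -2.988]
{"slide": [-0.045, 0.002, -0.068], "turn": [-0.041, -0.0, -0.001]} [-0.69  0.13  1.96  0.8   0.68 -2.97]
{"slide": [-0.046, 0.002, -0.067], "turn": [-0.04, -0.0, -0.0]} [-0.67  0.11  1.98  0.78  0.6  -2.94]
{"slide": [-0.045, 0.003, -0.067], "turn": [-0.041, -0.0, -0.001]} [-0.64  0.1   2.01  0.75  0.51 -2.9 ]
{"slide": [-0.045, 0.003, -0.066], "turn": [-0.04, -0.0, -0.0]} [-0.61  0.09  2.03  0.71  0.42 -2.84]
{"slide": [-0.046, 0.002, -0.067], "turn": [-0.041, -0.0, -0.001]} [-0.58  0.08  2.06  0.65  0.33 -2.76]
{"slide": [-0.045, 0.003, -0.066], "turn": [-0.041, -0.0, -0.001]} [-0.54  0.08  2.07  0.52  0.24 -2.62]
```

Request:
step_arm --series '[{"gripper": 0, "slide": [-0.045, 0.002, -0.068], "turn": [-0.041, 0, -0.001]}, {"gripper": 0, "slide": [-0.046, 0.002, -0.067], "turn": [-0.04, 0, 0]}, {"gripper": 0, "slide": [-0.045, 0.003, -0.067], "turn": [-0.041, 0, -0.001]}, {"gripper": 0, "slide": [-0.045, 0.003, -0.066], "turn": [-0.04, 0, 0]}, {"gripper": 0, "slide": [-0.046, 0.002, -0.067], "turn": [-0.041, 0, -0.001]}, {"gripper": 0, "slide": [-0.045, 0.003, -0.066], "turn": [-0.041, 0, -0.001]}, {"gripper": 0, "slide": [0, 0, 0], "turn": [0, 0, 0]}]'

```text
time_s: 22.1
position: [0.6445, -0.2014, 0.143]
tcp_rot: [0.757, 0.263, 0.231, -0.552]
contact_force: [0.0, 0.6, -4.1]
grip_width: 0.0311
```

```bash
cat > f.py <<'E'
from plan import *
st=bot.read_state();Q=R.from_quat(st["tcp_rot"])
f=Q.inv().apply(st["contact_force"]-np.array([0,0,-4.5]));print("F tool xyz",f.round(2),"w",round(st["grip_width"],4))
d=Rp.inv().apply(st["position"]-Q.apply(OFF)-(N+.105*n))*1e3;print("seat - ball (tool mm)",d.round(1), "rot err deg",np.degrees((Q.inv()*Rp).as_rotvec()).round(2),"M",st["moment"].round(2),"q",st["qpos"].round(2),st["time_s"])
E
python3 f.py
python3 - <<'E'
from plan import *
s,t,st=snap("21")
overlay(t,st,290,140,345,230,6,"q1.png");overlay(s,st,170,180,235,230,12,"q2.png")
E
```

```text
F tool xyz [ 0.33 -0.38  0.44] w 0.0311
seat - ball (tool mm) [31.3  0.3  2.5] rot err deg [-0.2  -0.04 -0.26] M [0.37 0.75 0.02] q [-0.54  0.09  2.08  0.52  0.24 -2.62] 22.1
```

View pics/q1.png

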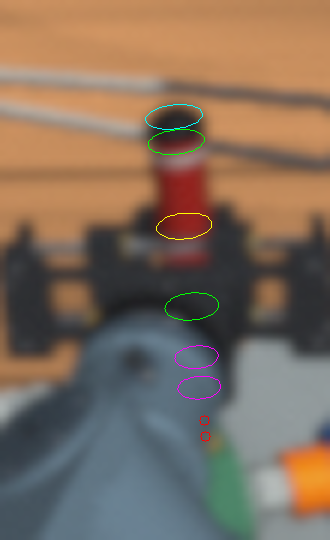

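View pics/q2.png

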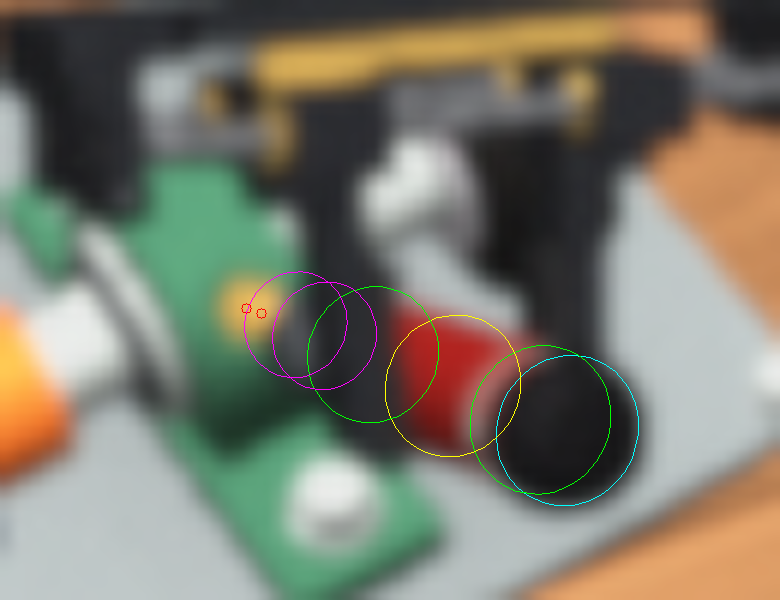

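Run:
```python
from plan import *
s=load("scene21");crop(s,185,195,228,226,"q3.png",18)
```

```text
(no output)
```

View pics/q3.png

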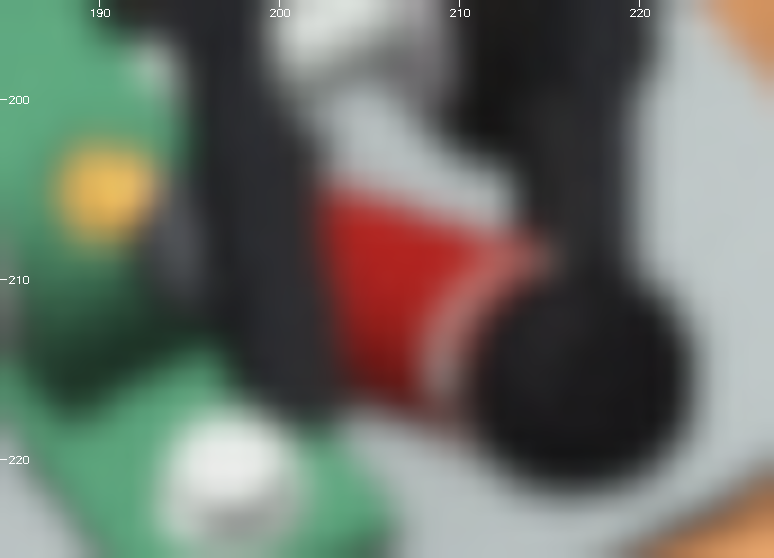

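Request:
step_arm --series '[{"gripper": 0, "slide": [0, 0, -0.05], "turn": [-0.002, 0, -0.003]}, {"gripper": 0, "slide": [-0.15, 0, 0], "turn": [0, 0, 0]}, {"gripper": 0, "slide": [-0.15, 0, 0], "turn": [0, 0, 0]}, {"gripper": 0, "slide": [-0.12, 0, 0], "turn": [0, 0, 0]}, {"gripper": 0, "slide": [0, 0, 0], "turn": [0, 0, 0]}]'

```text
time_s: 22.82
position: [0.6299, -0.2094, 0.1325]
tcp_rot: [0.758, 0.264, 0.235, -0.549]
contact_force: [0.1, 0.6, -4.4]
grip_width: 0.0314
```

```bash
python3 f.py
python3 - <<'E'
from plan import *
s,t,st=snap("22");crop(s,180,193,228,226,"q4.png",16)
E
```

```text
F tool xyz [ 0.26 -0.13  0.57] w 0.0314
seat - ball (tool mm) [12.   0.2 -2.7] rot err deg [ 0.21 -0.15  0.18] M [ 0.35  0.72 -0.  ] q [-0.57  0.08  2.12  0.71  0.22 -2.83] 22.825
```

View pics/q4.png

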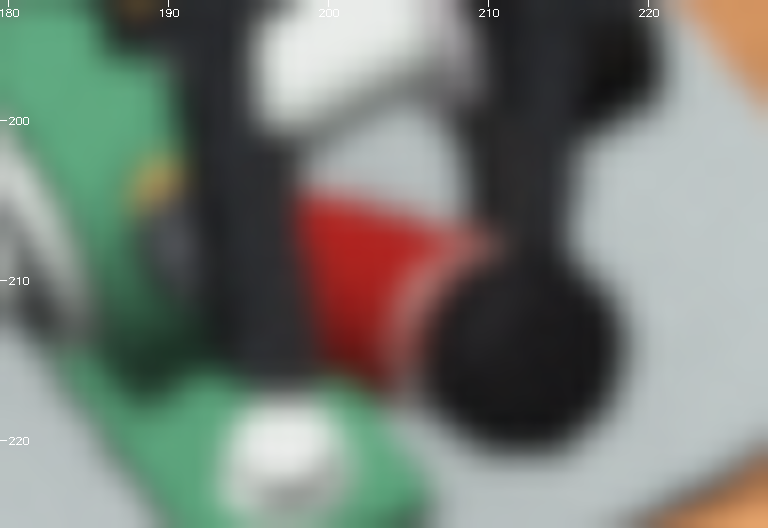

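```bash
python3 f.py
python3 - <<'E'
from plan import *
s,t=load("scene22"),load("top22");st=bot.read_state()
overlay(s,st,180,193,228,226,16,"q5.png");overlay(t,st,295,150,345,230,7,"q6.png")
E
```

```text
F tool xyz [ 0.01 -1.   -0.23] w 0.0313
seat - ball (tool mm) [12.8  0.2 -2.8] rot err deg [ 0.24 -0.12  0.23] M [ 0.36  0.72 -0.03] q [-0.57  0.08  2.12  0.7   0.22 -2.82] 22.925
```

View pics/q5.png

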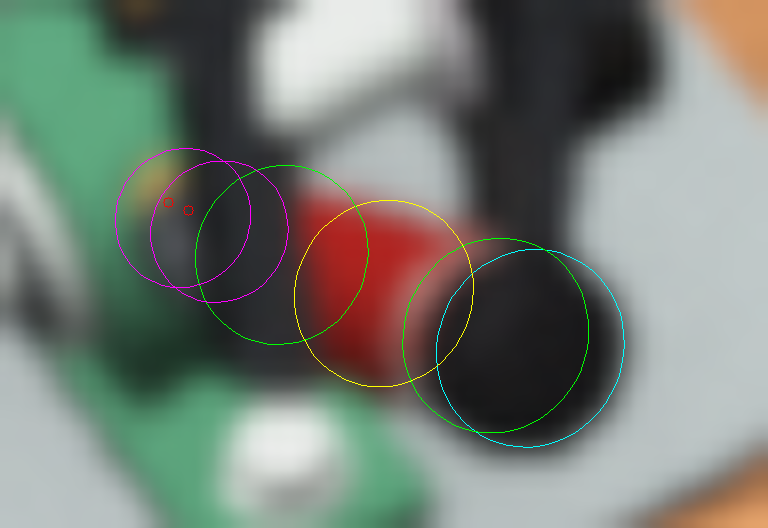

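View pics/q6.png

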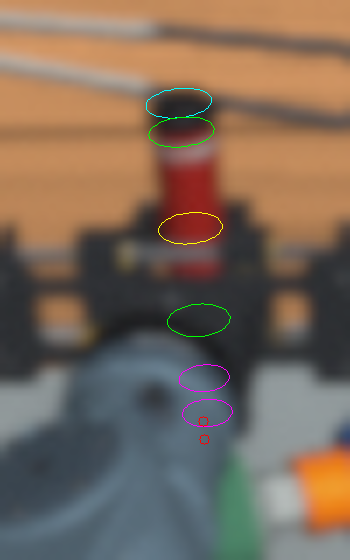

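```bash
cat > sil.py <<'E'
from plan import *
import sys
def sil(tag,dy=0,beta=0,st=None,box=(184,198,214,222),s=26,name="r1.png",ax=0):
    c=load("scene"+tag);u0,v0,u1,v1=box
    im=cv2.resize(c["image"][v0:v1,u0:u1],None,fx=s,fy=s,interpolation=cv2.INTER_CUBIC)
    Q=R.from_quat(st["tcp_rot"]);g=st["position"]-Q.apply(OFF)+Q.apply([0,dy,0]);Q=Q*R.from_euler('z',-beta,degrees=True)
    a=np.linspace(0,2*np.pi,200)
    def ring(k,r):
        return proj(c,g+Q.apply(np.c_[np.full(200,-k),r*np.cos(a),r*np.sin(a)]))
    for k0,k1,r,col in((-.055,.055,.016,(0,255,0)),(.091,.113,.013,(255,0,255)),(-.071,-.055,.0165,(255,255,0))):
        h=cv2.convexHull(np.r_[ring(k0,r),ring(k1,r)].astype(np.float32))
        p=((h.reshape(-1,2)+.5-[u0,v0])*s).astype(np.int32);cv2.polylines(im,[p],True,col,1)
    for P in(N,N-.012*n):
        q=((proj(c,P)[0]+.5-[u0,v0])*s).astype(int);cv2.circle(im,tuple(int(x) for x in q),int(6*.37*s/2.*1),(0,0,255),1)
    cv2.imwrite("pics/"+name,im)
E
python3 - <<'E'
from sil import *
st=bot.read_state()
sil("22",st=st,name="r1.png");sil("22",st=st,dy=.001,beta=2.3,name="r2.png")
E
```

```text
(no output)
```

View pics/r1.png

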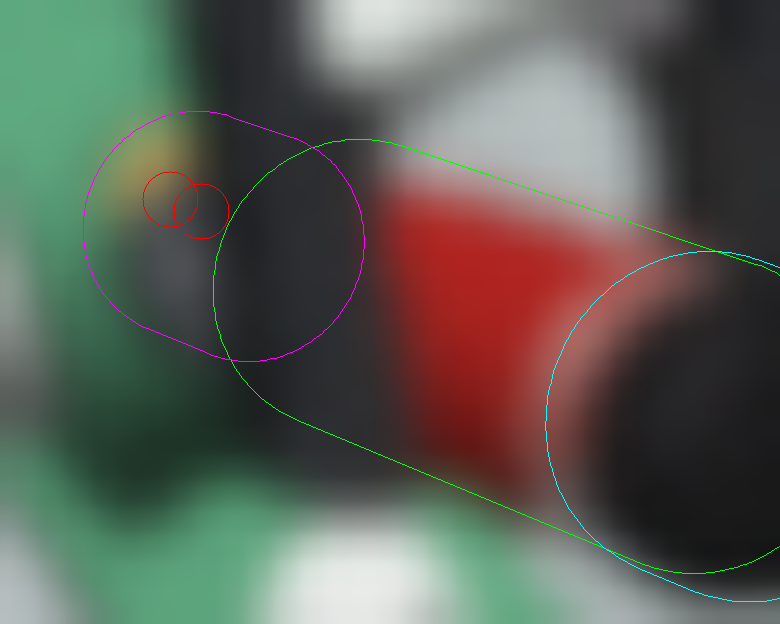

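View pics/r2.png

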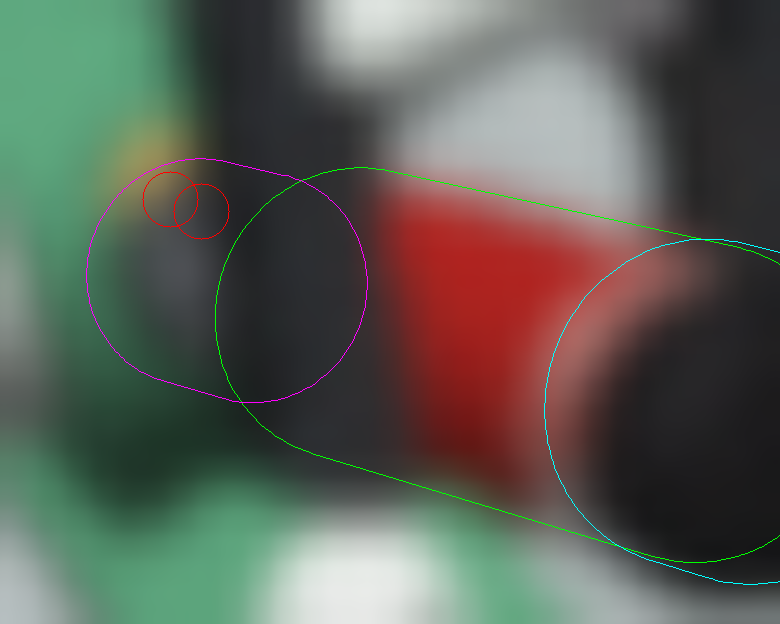

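```bash
cat >> plan.py <<'E'
BETA=2.3
OFFn=np.array([0,.049,0]);Rt2=Rp*R.from_euler('z',BETA,degrees=True)
def tgt(seat,yo=0,zo=-.001): # tool target pose for a seat distance ahead of ball
    return N+(.105+seat)*n+Rp.apply([0,yo,zo])+Rt2.apply(OFFn)
E
cat > f.py <<'E'
from plan import *
st=bot.read_state();Q=R.from_quat(st["tcp_rot"])
f=Rp.inv().apply(st["contact_force"]-np.array([0,0,-4.5]));print("F gun axes(tool-like) xyz",f.round(2),"w",round(st["grip_width"],4))
d=Rp.inv().apply(st["position"]-Q.apply(OFFn)-(N+.105*n))*1e3;print("seat - ball (mm)",d.round(1), "rot err deg",np.degrees((Q.inv()*Rt2).as_rotvec()).round(2),"M",st["moment"].round(2),"q",st["qpos"].round(3),st["time_s"])
E
python3 f.py
python3 - <<'E'
from kin import *
st=bot.read_state();print(delta(st,tgt(.012),Rt2))
for k in(.012,0,-.012,-.016):print(ik(tgt(k),Rt2,st["qpos"])[0].round(3))
E
```

```text
F gun axes(tool-like) xyz [ 0.01 -1.   -0.23] w 0.0313
seat - ball (mm) [12.8  1.2 -2.8] rot err deg [ 0.24 -0.12  2.53] M [ 0.36  0.72 -0.03] q [-0.574  0.081  2.117  0.704  0.218 -2.825] 22.925
(array([-0.06 , -0.024,  0.04 ]), array([ 0.003, -0.001,  0.028]))
[-0.557  0.08   2.095  0.45   0.253 -2.565]
[-0.573  0.078  2.118  0.525  0.24  -2.651]
[-0.589  0.077  2.141  0.609  0.229 -2.748]
[-0.594  0.077  2.148  0.639  0.226 -2.782]
```

Request:
step_arm --series '[{"gripper": 0, "slide": [-0.02, -0.01, 0.015], "turn": [0.001, 0, 0.009]}, {"gripper": 0, "slide": [-0.02, -0.01, 0.015], "turn": [0.001, 0, 0.009]}, {"gripper": 0, "slide": [-0.02, -0.005, 0.01], "turn": [0.001, -0.001, 0.01]}, {"gripper": 0, "slide": [0, 0, 0], "turn": [0, 0, 0]}, {"gripper": 0, "slide": [0, 0, 0], "turn": [0, 0, 0]}]'

```text
time_s: 23.55
position: [0.6275, -0.207, 0.1312]
tcp_rot: [0.762, 0.249, 0.221, -0.555]
contact_force: [0.8, -0.0, -4.7]
grip_width: 0.0314
```

```bash
python3 f.py
python3 - <<'E'
from sil import *
s,t,st=snap("23")
sil("23",st=st,name="r3.png",dy=.001,beta=2.3);crop(s,184,198,214,222,"r4.png",26)
overlay(t,st,295,150,345,230,7,"r5.png",off=OFFn)
E
python3 f.py
```

```text
F gun axes(tool-like) xyz [0.45 0.71 0.08] w 0.0314
seat - ball (mm) [11.9 -0.1 -0.4] rot err deg [-0.07 -0.    0.02] M [ 0.4   0.71 -0.06] q [-0.557  0.08   2.096  0.454  0.253 -2.569] 23.55
F gun axes(tool-like) xyz [ 0.78 -0.08  0.24] w 0.031
seat - ball (mm) [11.7 -0.1 -0.3] rot err deg [-0.08 -0.01 -0.  ] M [ 0.41  0.65 -0.01] q [-0.557  0.08   2.096  0.454  0.253 -2.568] 23.65
```

View pics/r3.png

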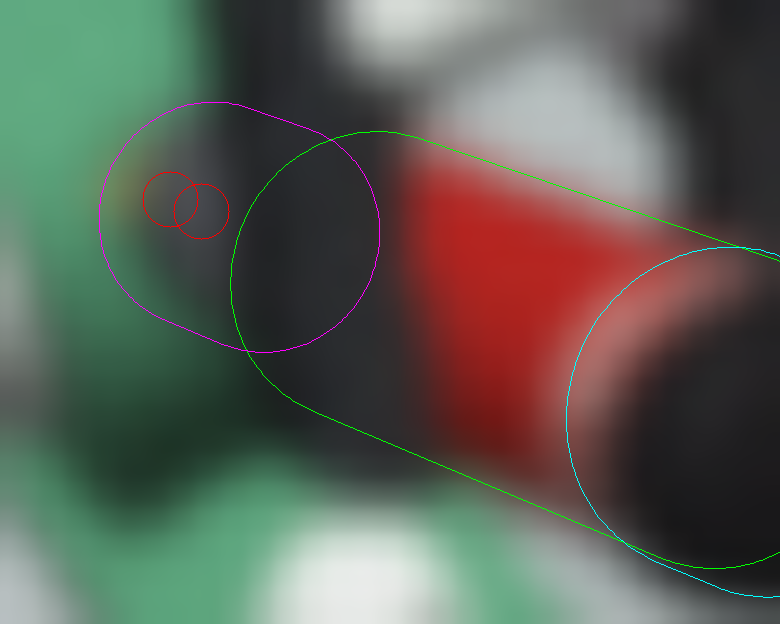

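View pics/r5.png

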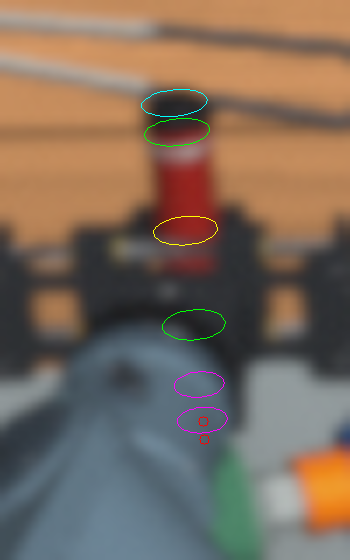

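Request:
step_arm --series '[{"gripper": 0, "slide": [-0.05, 0, 0], "turn": [0, 0, 0]}, {"gripper": 0, "slide": [-0.05, 0, 0], "turn": [0, 0, 0]}, {"gripper": 0, "slide": [0, 0, 0], "turn": [0, 0, 0]}]'

```text
time_s: 24.02
position: [0.6231, -0.2076, 0.1277]
tcp_rot: [0.762, 0.249, 0.221, -0.555]
contact_force: [-0.2, 0.3, -4.7]
grip_width: 0.0312
```

```bash
python3 f.py
```

```text
F gun axes(tool-like) xyz [-0.27 -0.04  0.32] w 0.0312
seat - ball (mm) [ 6.2 -0.3 -0.3] rot err deg [-0.08 -0.02 -0.04] M [ 0.36  0.64 -0.  ] q [-0.564  0.078  2.107  0.483  0.248 -2.602] 24.025
```

Request:
step_arm --series '[{"gripper": 0, "slide": [-0.04, 0, 0], "turn": [0, 0, 0]}, {"gripper": 0, "slide": [0, 0, 0], "turn": [0, 0, 0]}]'

```text
time_s: 24.28
position: [0.6226, -0.2081, 0.1277]
tcp_rot: [0.762, 0.249, 0.222, -0.555]
contact_force: [3.2, 1.1, -2.1]
grip_width: 0.0313
```

```bash
python3 f.py
```

```text
F gun axes(tool-like) xyz [4.06 0.14 0.55] w 0.0313
seat - ball (mm) [ 5.7 -0.5 -0.8] rot err deg [-0.02 -0.01  0.08] M [0.44 0.15 0.13] q [-0.566  0.077  2.109  0.495  0.246 -2.616] 24.275
```

Request:
step_arm --series '[{"gripper": 0, "slide": [-0.04, 0, 0], "turn": [0, 0, 0]}, {"gripper": 0, "slide": [0, 0, 0], "turn": [0, 0, 0]}]'

```text
time_s: 24.52
position: [0.622, -0.2087, 0.1278]
tcp_rot: [0.762, 0.25, 0.223, -0.554]
contact_force: [6.6, 4.3, 1.5]
grip_width: 0.0315
```

```bash
python3 f.py
```

```text
F gun axes(tool-like) xyz [ 9.46 -1.05  2.76] w 0.0315
seat - ball (mm) [ 5.1 -0.8 -1.3] rot err deg [ 0.04 -0.02  0.2 ] M [ 0.7  -0.66  0.43] q [-0.568  0.076  2.112  0.508  0.243 -2.63 ] 24.525
```

```bash
python3 - <<'E'
from sil import *
s,t,st=snap("24")
sil("24",st=st,name="r6.png",dy=.001,beta=2.3,box=(178,196,216,224),s=20);crop(s,178,196,216,224,"r7.png",20)
E
python3 f.py
```

```text
F gun axes(tool-like) xyz [ 9.28 -0.01  1.28] w 0.0312
seat - ball (mm) [ 5.3 -0.8 -1.4] rot err deg [ 0.04 -0.01  0.21] M [ 0.66 -0.58  0.36] q [-0.568  0.076  2.111  0.508  0.243 -2.63 ] 24.625
```

View pics/r6.png

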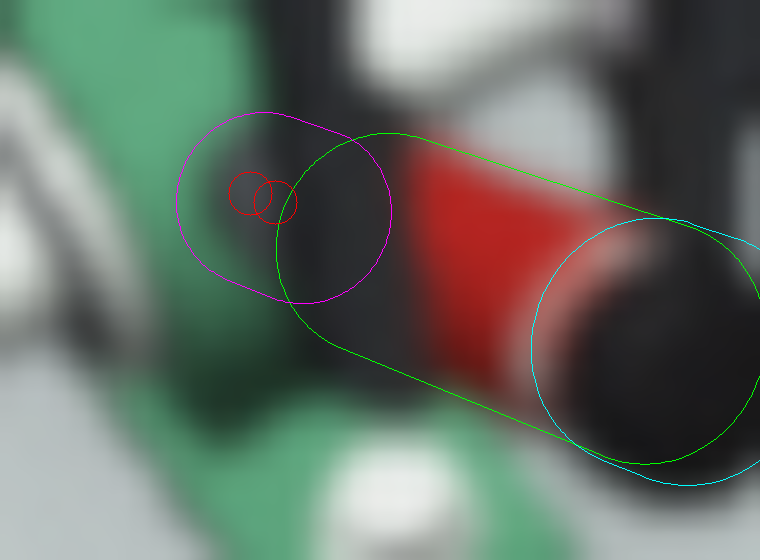

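View pics/r7.png

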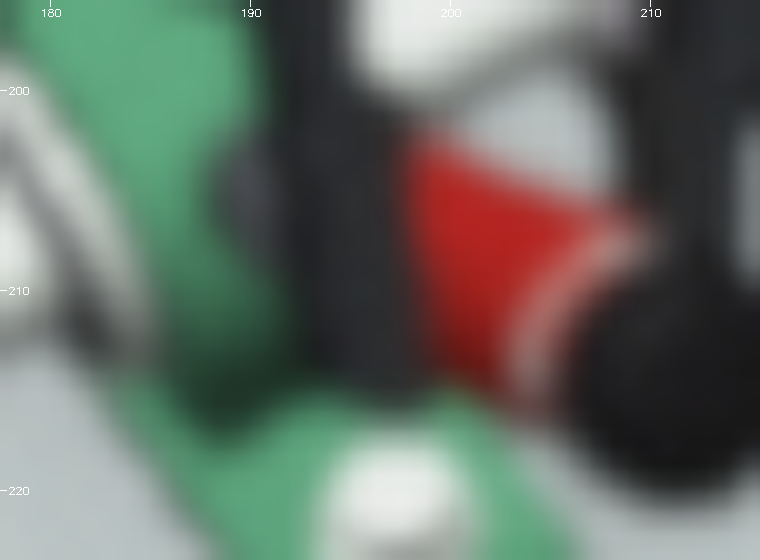

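```bash
cat > loa.py <<'E'
from kin import *
def avg(k=8):
    F=[];M=[]
    for i in range(k):
        s=bot.read_state();F.append(s["contact_force"]);M.append(s["moment"])
        if i<k-1: bot.camera("top")
    return s,np.mean(F,0),np.mean(M,0)
if __name__=="__main__":
    s,F,M=avg()
    Q=R.from_quat(s["tcp_rot"]);W0=s["position"]-Q.apply([0,m[6],0])
    g=s["position"]-Q.apply(OFFn)
    print("F",F.round(2),"M",M.round(3),"Ftool",Rp.inv().apply(F).round(2))
    np.save("last_FM.npy",np.r_[F,M,W0,g]);print("g rel W in tool",Rp.inv().apply(g-W0))
    F0=np.array([0,0,-4.4])
    for M0 in (np.array([.38,.68,-.02]),):
        dF=F-F0;dM=Rp.inv().apply(M-M0);f=Rp.inv().apply(dF);b=Rp.inv().apply(N-W0)
        print("f",f.round(2),"dM",dM.round(3),"expected at ball",np.cross(b,f).round(3),"b",b.round(3))
        # solve for contact point in plane x=b.x : r=(bx,ry,rz): dM_y=rz fx - bx fz ; dM_z = bx fy - ry fx
        rz=(dM[1]+b[0]*f[2])/f[0];ry=(b[0]*f[1]-dM[2])/f[0];print("line of action vs ball: dy,dz mm",(ry-b[1])*1e3,(rz-b[2])*1e3)
E
python3 loa.py
```

```text
F [6.36 3.21 0.69] M [ 0.657 -0.551  0.382] Ftool [5.69 2.86 3.26]
g rel W in tool [-1.08801538e-02  2.98694053e-01 -2.12491462e-04]
f [ 8.52 -0.27  2.  ] dM [ 0.29   0.211 -1.275] expected at ball [ 0.599  0.252 -2.52 ] b [-0.121  0.3    0.001]
line of action vs ball: dy,dz mm -146.10233432498163 -4.778113654534188
```

Request:
step_arm --series '[{"gripper": 0, "slide": [0, 0, 0.03], "turn": [0, 0, 0]}, {"gripper": 0, "slide": [0, 0, 0], "turn": [0, 0, 0]}]'

```text
time_s: 25.22
position: [0.6208, -0.2068, 0.1256]
tcp_rot: [0.762, 0.249, 0.221, -0.555]
contact_force: [2.9, -0.2, -4.4]
grip_width: 0.0312
```

```bash
python3 f.py
```

```text
F gun axes(tool-like) xyz [ 2.25  1.92 -0.04] w 0.0312
seat - ball (mm) [ 3.2 -0.5  0.9] rot err deg [-0.04  0.02  0.04] M [ 0.28 -0.06  0.22] q [-0.565  0.077  2.114  0.502  0.241 -2.623] 25.225
```

Request:
step_arm --series '[{"gripper": 0, "slide": [-0.04, 0, 0], "turn": [0, 0, 0]}, {"gripper": 0, "slide": [0, 0, 0], "turn": [0, 0, 0]}]'

```text
time_s: 25.48
position: [0.6187, -0.2072, 0.1237]
tcp_rot: [0.762, 0.249, 0.221, -0.555]
contact_force: [3.7, 0.3, -3.3]
grip_width: 0.0314
```

```bash
python3 f.py
```

```text
F gun axes(tool-like) xyz [3.65 1.51 0.21] w 0.0314
seat - ball (mm) [ 0.4 -0.5  1. ] rot err deg [-0.06  0.   -0.03] M [0.18 0.1  0.18] q [-0.568  0.077  2.119  0.515  0.24  -2.638] 25.475
```

Request:
step_arm --series '[{"gripper": 0, "slide": [-0.04, 0.02, 0], "turn": [0, 0, 0]}, {"gripper": 0, "slide": [0, 0, 0], "turn": [0, 0, 0]}]'

```text
time_s: 25.72
position: [0.6169, -0.2073, 0.1206]
tcp_rot: [0.762, 0.248, 0.221, -0.556]
contact_force: [-0.3, -2.0, -5.5]
grip_width: 0.0313
```

```bash
python3 f.py
```

```text
F gun axes(tool-like) xyz [-1.16  1.   -1.67] w 0.0313
seat - ball (mm) [-2.9  0.6  1.7] rot err deg [-0.13 -0.01 -0.13] M [ 0.08  0.69 -0.06] q [-0.571  0.08   2.123  0.531  0.237 -2.656] 25.725
```

Request:
step_arm --series '[{"gripper": 0, "slide": [-0.04, 0, 0], "turn": [0, 0, 0]}, {"gripper": 0, "slide": [0, 0, 0], "turn": [0, 0, 0]}]'

```text
time_s: 25.98
position: [0.6152, -0.2074, 0.1193]
tcp_rot: [0.762, 0.248, 0.221, -0.556]
contact_force: [-1.8, -2.2, -7.7]
grip_width: 0.0315
```

```bash
python3 f.py
```

```text
F gun axes(tool-like) xyz [-3.74  1.66 -1.27] w 0.0315
seat - ball (mm) [-5.   0.5  1.8] rot err deg [-0.14 -0.01 -0.14] M [ 0.11  1.1  -0.19] q [-0.574  0.08   2.127  0.544  0.235 -2.671] 25.975
```

Request:
step_arm --series '[{"gripper": 0, "slide": [-0.04, 0, -0.015], "turn": [0, 0, 0]}, {"gripper": 0, "slide": [0, 0, 0], "turn": [0, 0, 0]}]'

```text
time_s: 26.22
position: [0.6142, -0.2084, 0.1189]
tcp_rot: [0.762, 0.248, 0.221, -0.556]
contact_force: [-1.8, -1.5, -7.6]
grip_width: 0.0311
```

```bash
python3 f.py;  python3 - <<'E'
from sil import *
s,t,st=snap("25")
sil("25",st=st,name="s1.png",dy=.001,beta=2.3,box=(178,196,216,224),s=20)
E
```

```text
F gun axes(tool-like) xyz [-3.58  1.4  -0.69] w 0.0311
seat - ball (mm) [-6.2  0.3  0.8] rot err deg [-0.12 -0.02 -0.08] M [ 0.32  1.   -0.07] q [-0.578  0.079  2.129  0.56   0.235 -2.69 ] 26.225
```

View pics/s1.png

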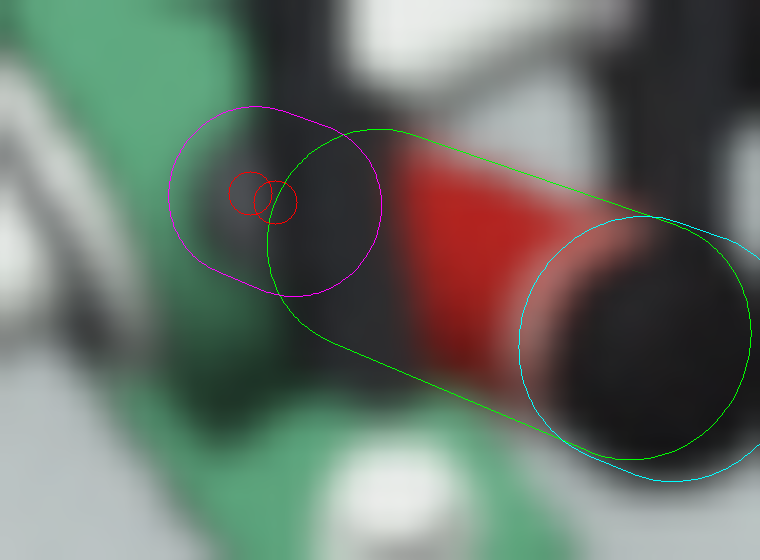

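Request:
step_arm --series '[{"gripper": 0, "slide": [-0.04, 0, 0], "turn": [0, 0, 0]}, {"gripper": 0, "slide": [0, 0, 0], "turn": [0, 0, 0]}]'

```text
time_s: 26.58
position: [0.6138, -0.209, 0.1192]
tcp_rot: [0.762, 0.249, 0.222, -0.555]
contact_force: [2.3, 1.0, -4.7]
grip_width: 0.0313
```

```bash
python3 f.py
```

```text
F gun axes(tool-like) xyz [1.71 1.39 1.11] w 0.0313
seat - ball (mm) [-6.6  0.   0.3] rot err deg [-0.06 -0.01  0.06] M [0.61 0.37 0.09] q [-0.58   0.078  2.132  0.575  0.232 -2.706] 26.575
```

Request:
step_arm --series '[{"gripper": 0, "slide": [-0.04, 0, 0], "turn": [0, 0, 0]}, {"gripper": 0, "slide": [0, 0, 0], "turn": [0, 0, 0]}]'

```text
time_s: 26.82
position: [0.6134, -0.2096, 0.1195]
tcp_rot: [0.762, 0.25, 0.223, -0.554]
contact_force: [6.2, 3.8, -2.3]
grip_width: 0.0309
```

```bash
python3 f.py
```

```text
F gun axes(tool-like) xyz [6.66 1.54 3.42] w 0.0309
seat - ball (mm) [-6.8 -0.3 -0.3] rot err deg [ 0.01 -0.03  0.2 ] M [ 0.84 -0.41  0.43] q [-0.582  0.076  2.134  0.59   0.23  -2.722] 26.825
```

Request:
step_arm --series '[{"gripper": 0, "slide": [-0.04, 0, 0], "turn": [0, 0, 0]}, {"gripper": 0, "slide": [0, 0, 0], "turn": [0, 0, 0]}]'

```text
time_s: 27.08
position: [0.6125, -0.21, 0.119]
tcp_rot: [0.762, 0.25, 0.223, -0.554]
contact_force: [8.3, 4.2, -1.0]
grip_width: 0.0313
```

```bash
python3 f.py
```

```text
F gun axes(tool-like) xyz [9.1  1.83 3.5 ] w 0.0313
seat - ball (mm) [-8.  -0.5 -0.6] rot err deg [ 0.03 -0.02  0.27] M [ 1.01 -0.89  0.55] q [-0.584  0.076  2.137  0.605  0.229 -2.739] 27.075
```

Request:
step_arm --series '[{"gripper": 0, "slide": [-0.04, 0.015, 0.03], "turn": [0, 0, 0]}, {"gripper": 0, "slide": [-0.04, 0, 0], "turn": [0, 0, 0]}, {"gripper": 0, "slide": [0, 0, 0], "turn": [0, 0, 0]}]'

```text
time_s: 27.45
position: [0.6106, -0.2101, 0.1166]
tcp_rot: [0.763, 0.251, 0.223, -0.553]
contact_force: [8.5, 3.9, 0.5]
grip_width: 0.0311
```

```bash
python3 f.py
```

```text
F gun axes(tool-like) xyz [10.11  1.03  2.81] w 0.0311
seat - ball (mm) [-11.   0.  -0.] rot err deg [0.13 0.01 0.36] M [ 0.68 -1.01  0.62] q [-0.586  0.077  2.143  0.633  0.221 -2.769] 27.45
```

Request:
step_arm --series '[{"gripper": 0, "slide": [-0.04, 0, 0], "turn": [0, 0, 0]}, {"gripper": 0, "slide": [-0.04, 0, 0], "turn": [0, 0, 0]}, {"gripper": 0, "slide": [0, 0, 0], "turn": [0, 0, 0]}]'

```text
time_s: 27.82
position: [0.6079, -0.2106, 0.1146]
tcp_rot: [0.762, 0.251, 0.224, -0.553]
contact_force: [9.7, 4.5, 1.6]
grip_width: 0.0316
```

```bash
python3 f.py
```

```text
F gun axes(tool-like) xyz [11.91  0.9   3.14] w 0.0316
seat - ball (mm) [-14.5  -0.2  -0.1] rot err deg [0.14 0.   0.39] M [ 0.86 -1.28  0.71] q [-0.592  0.076  2.15   0.664  0.218 -2.805] 27.825
```

Request:
step_arm --series '[{"gripper": 0, "slide": [-0.04, 0, 0.02], "turn": [0, 0, 0]}, {"gripper": 0, "slide": [-0.04, 0, 0], "turn": [0, 0, 0]}, {"gripper": 0, "slide": [0, 0, 0], "turn": [0, 0, 0]}, {"gripper": 0, "slide": [0, 0, 0], "turn": [0, 0, 0]}]'

```text
time_s: 28.32
position: [0.6055, -0.2108, 0.1128]
tcp_rot: [0.763, 0.252, 0.224, -0.552]
contact_force: [12.7, 3.2, 3.2]
grip_width: 0.0311
```

```bash
python3 f.py;  python3 - <<'E'
from sil import *
s,t,st=snap("26")
sil("26",st=st,name="s2.png",dy=.001,beta=2.3,box=(178,196,216,224),s=20)
overlay(t,st,295,150,345,230,7,"s3.png",off=OFFn)
cv2.imwrite("pics/s4.png",cv2.resize(s["image"],(800,600)))
E
```

```text
F gun axes(tool-like) xyz [14.95  2.04  1.68] w 0.0311
seat - ball (mm) [-17.4  -0.4   0.1] rot err deg [0.21 0.03 0.47] M [ 0.67 -1.53  0.73] q [-0.595  0.075  2.158  0.694  0.214 -2.837] 28.325
```

View pics/s2.png

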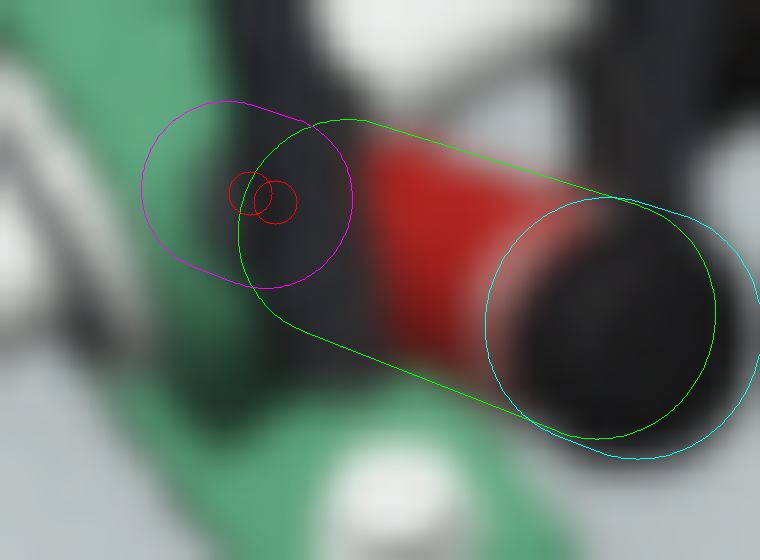

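View pics/s3.png

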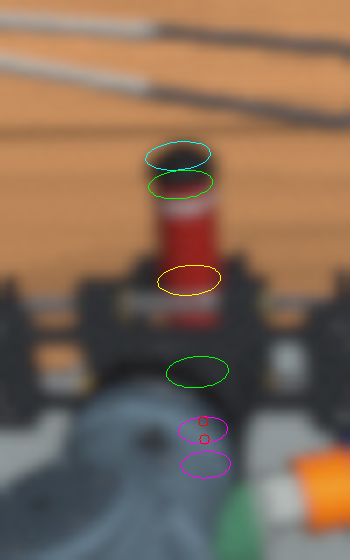

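View pics/s4.png

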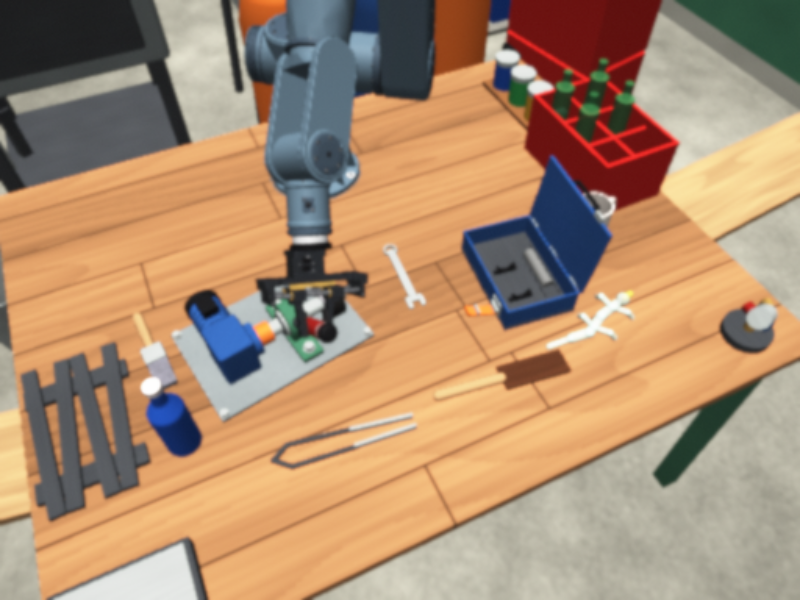

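Request:
step_arm --series '[{"gripper": 0, "slide": [0, 0, 0], "turn": [0, 0, 0]}, {"gripper": 0, "slide": [0, 0, 0], "turn": [0, 0, 0]}, {"gripper": 0, "slide": [0, 0, 0], "turn": [0, 0, 0]}, {"gripper": 0, "slide": [0, 0, 0], "turn": [0, 0, 0]}]'

```text
time_s: 28.92
position: [0.6055, -0.2108, 0.1128]
tcp_rot: [0.763, 0.252, 0.224, -0.552]
contact_force: [11.8, 4.1, 2.6]
grip_width: 0.0311
```

```bash
python3 f.py; python3 loa.py; python3 f.py
```

```text
F gun axes(tool-like) xyz [14.04  1.59  2.65] w 0.0311
seat - ball (mm) [-17.4  -0.4   0.1] rot err deg [0.21 0.03 0.47] M [ 0.62 -1.54  0.76] q [-0.595  0.075  2.157  0.694  0.214 -2.837] 28.925
F [11.71  4.16  2.74] M [ 0.621 -1.502  0.74 ] Ftool [11.17  4.67  3.91]
g rel W in tool [-0.00951883  0.29874627 -0.00112287]
f [14.    1.55  2.65] dM [ 0.355  0.177 -2.289] expected at ball [ 0.795  0.24  -4.338] b [-0.097  0.299 -0.001]
line of action vs ball: dy,dz mm -146.39822802890228 -4.568296303670442
F gun axes(tool-like) xyz [14.6   1.28  2.54] w 0.0313
seat - ball (mm) [-17.4  -0.4   0.1] rot err deg [0.22 0.03 0.47] M [ 0.57 -1.46  0.7 ] q [-0.595  0.075  2.157  0.694  0.214 -2.837] 29.275
```

Run:
```python
from workcell import bot
print(bot.close_job())
```

```text
the job is handed in; nothing more can be done
None
```

I handed the job in at about 29 s. The gun was in the gripper, its coupler on the nipple, and the arm still pushing.

- **Case:** The orange latch was swung down to about level. The lid was opened to about 97° by its handle and was still standing open in the last scene picture. The red gun was lifted out of the case.
- **Snap onto the ball:** The first approach at the nipple ran joint 6 to its limit (-3.118 rad against a range of -3.12). I backed off, rolled the gun 22° about its own axis and came in again. That second approach first stopped hard at about 9 N. After a sideways shift of about 1.5 mm the coupler went on, and the axial force turned to a pull of about -3.7 N, which I take as the snap.
- **Push:** From about 8 N the force rose roughly 0.5 N per mm, which matches the nozzle spring. It then held steady at about 14 N for nearly a second, which puts the nozzle roughly 11 mm of its 14 mm in. The grip width stayed at 31 mm and I saw almost no slip of the gun in the fingers.
- **Other things:** In the last picture the lizard, jacks, paddle, wrench, brush and bottle look as they did at the start. The mug is mostly hidden behind the open lid.

**Checks that disagreed or could not be made:**
- **Finger tips:** They sat about 33 mm behind the stated TCP. I corrected for this from the pictures and from the lid not being touched where it should have been.
- **Ball position:** My picture-based estimate of where the ball seats was about 7 mm off along the gun's axis. The snap and the nozzle travel are therefore judged from forces, because the gripper hid the coupler at the end.
- **Sideways force:** About 3 N of sideways force remained on the gun.

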